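# Load a combustion boat into the tube furnace with the push rod

### The arm

A 6-joint arm with a two-finger parallel gripper is mounted at the origin on the work surface. World frame = base frame: x ahead of the robot, y to its left, z up, the work surface at z = 0. Lengths are in m, angles in rad, forces in N, time in s.
With the tool pointing down it reaches from about 0.35 to 0.725 m from the base axis. Payload 6 kg.
Tool frame: the origin (TCP) lies at the very end of the fingers, on their centre line; the grasp point (between the pads) lies 19 mm behind it; z points along the fingers, y is the direction in which the jaws open and shut (so a half turn about z gives the same grasp; the last joint's range is limited). The gripper opens to 85 mm and grips with 20 to 120 N. Pads are 22 mm wide; open, the fingers measure 114 mm over their backs; the gripper's body (76 mm by 85 mm) begins 54 mm behind the grasp point. The pads swing forward as they close: fully open they stand 13 mm farther back than shut.
Start: joints at [-0.789, 0.04, 0.085, 0, -1.615, -0.334], TCP at [0.26, -0.541, 0.206] pointing down, gripper open.
Joint ranges: [-2.56, 2.56], [-1.29, 2.01], [-1.08, 1.49], [-3.29, 1.98], [-2.81, -0.18], [-2.99, 2.99]. Speed limits (rad/s): [2.57, 2.57, 3.01, 3.14, 3.14, 3.14].

### API

Orientations are given as a rotation vector (axis times angle).
In Python, from cell import bot gives the robot as it stands. The module is installed in compiled form; this text tells all that it offers.
- The arm moves only by the shell command python3 -m handwheel 'ROWS' [OPENING] [FORCE]. ROWS is JSON, one flat list of numbers, 4 for each row, row after row: the shift along the tool's x, y, z in mm, then the turn about the tool's z in rad. In form: [x, y, z, twist, x, y, z, twist, ...]. A call has 1 to 8 rows; each row is the pose to reach, as a shift and turn from the pose commanded when the call began, along the tool's axes at that moment; what a row does not reach only later rows make up. A row lasts 1/12 s, in which the tool goes at most 41.7 mm and 7.16 degrees, less where a joint would pass 70% of its speed; a pose out of reach is approached as far as the arm can. A call with a gripper value outside its range is refused whole. OPENING is the closure in counts, from 0 (fully open) to 255 (shut), set as the call begins (- or left out, the last holds). The fingers move at their own pace and stop on an object; FORCE is the grip in N (left out, the last holds). Time passes only in rows, so rows that repeat a pose let the fingers close. It gives the time, the measured TCP pose, the force and the opening at its end, in the units of the state.
- bot.state(): the state, without advancing time (a new reading comes with each control period).
- bot.get_image(name): name is "side" or "top"; returns a dict with "frame" (420x560x3 uint8, red, green, blue), "camera_matrix" (3x3 intrinsics, pixels), "world_from_camera" (4x4, takes a point from camera to world coordinates). Camera axes: x right, y up, looking along -z (the intrinsics and any distortion apply to the point x, -y, -z); pixel columns grow to the right and rows downward; lengths in m; the calibration is good to about 2 mm. A picture is of the moment at which its call begins. There is no depth.
- bot.job_done(): hands the job in, once; it reports no verdict.
The state is a dict: "clock": time; "joint_positions": joint angles; "qvel": joint speeds; "effort": joint torques, N m; "tcp_pos": TCP position; "tcp_rot": TCP orientation; "force": force on the tool from outside, world axes, zero at the start; "moment": the same for the moment, N m; "finger_gap": finger opening in m.
Only numpy, scipy, OpenCV 4.12 (cv2) and the standard library are available. Lean on these libraries where they do the work, as an engineer would, in place of code of your own. Each camera call takes 0.05 s, during which the arm holds its last target.

### The job

Load the cold tube furnace: set the long ceramic boat down in the steel trough in front of the quartz tube and let go of it, then take the push rod by its wooden handle and slide the boat along the trough into the tube until you feel it firm against the boat stop inside, holding that light pressure for a moment. The boat, tube and stop are brittle, so keep the boat level and press with only a few newtons; finally draw the rod out, lay it back on its rest the way it lay, and leave everything else on the bench alone.

Things in the scene. Friction and masses are not known exactly. Their poses are not given: they have to be found in the camera images.
- boat_mid (a point): Centre (half-way up) of the long white ceramic boat: open dish 80 mm long (x axis), 22 mm wide (y), 18 mm high, both ends alike, 40 to 80 g, three brown pellets fixed inside. Its sides are upright on the upper 13 mm, below that they slope in at 45 degrees to a flat base 12 mm wide. It starts on the cork mat, this point 17 mm above the bench. The 50 mm empty boat is not wanted.
- trough_floor (a point): Mid-length point on the floor of the steel loading trough, 95 mm above the bench, fixed to the furnace. x axis: along the trough into the tube; y across; z up. Trough 100 mm long, its inner end at the tube mouth, open above and at the outer end. Floor 9 mm wide, sides rising at 30 degrees to rims 5 mm above the floor, 29 mm apart outside. Free space beside it.
- tube_mouth (a point): Centre of the open end of the quartz tube, on its axis, 112 mm above the bench; axes as trough_floor (x into the tube). Bore 34 mm, outside 38 mm, lowest line level with the trough floor. A white ceramic disc in the tube is the rigid boat stop, set by hand, its face 125 to 165 mm beyond the mouth: not measured, to be felt. Until then the boat slides with less than 1 N.
- rod_grip (a point): Centre of the push rod's wooden handle, 100 mm long, 16 mm wide (y axis), 22 mm high: grasp it here, across its width. x axis along the rod to its tip. The rod weighs 120 g, centre of mass about 50 mm ahead of this point. It starts level on its rest, this point 56 mm above the bench.
- rod_tip (a point): Centre of the flat end face of the push rod: a steel disc 12 mm across on a straight 6 mm shaft, 255 mm ahead of rod_grip on the handle's axis. The handle's front end is 45 mm ahead of rod_grip, so it stays clear of the trough at full depth. To push, carry the rod level along the trough with this point about 10 mm above the trough floor, against the middle of the boat's end.
- rest_seat (a point): Where rod_grip lies when the rod is on its wooden rest, 56 mm above the bench; x axis the way the tip points. The rest: a plank 250 x 60 x 8 mm with a cradle for the handle 41 mm behind this point (flared cheeks up to 58 mm above the bench) and a fork for the shaft 168 mm ahead (flared prongs up to 66 mm). Lower the rod straight down into both; they centre it over about 5 mm.
- short_boat: Bystander: empty white ceramic boat 50 x 22 x 18 mm, origin at the centre of its underside.
- crucible: Bystander: lidded white porcelain crucible, 41 mm across, 47 mm high, origin under its centre.
- weigh_jar: Bystander: low glass weighing jar, 44 mm across, 45 mm high, origin under its centre.
- spatula: Bystander: thin steel lab spatula 170 mm long lying flat, origin under its middle.
- amber_a: Bystander: small brown reagent bottle, 52 mm across, 95 mm high, origin under its centre.
- furnace: Tube furnace, origin on the bench below tube_mouth, same axes. White body 170 mm wide, 118 mm high, from 55 mm to 305 mm beyond the mouth, with the quartz tube lying in its open groove; its opened upper half stands on the +y side (y 95 to 145 mm), up to 315 mm high. The trough stands on one thin post on a foot 36 mm wide. In the trough the boat's base is 1 mm and boat_mid 10 mm above the floor. Its upright sides start 1 mm above the rims.
- tile: Flat cork mat 150 x 100 x 8 mm, fixed, origin at the centre of its underside. The long boat starts on it.
There are look-alikes about, which are no part of the job. Leave any blue, purple or yellow look-alike of the part that bears boat_mid alone.

How it is judged:
On the way, in this order (a step that is already met when the one before it is completed fails the run):
1. the long boat stands in the loading trough, level and lengthwise, let go (x of boat_mid in the frame of trough_floor between -0.03 and 0.06 m and y of boat_mid in the frame of trough_floor between -0.004 and 0.004 m and z of boat_mid in the frame of trough_floor between 0.006 and 0.013 m and angle between the x axis of boat_mid and the x axis of trough_floor, either way round below 0.08 rad and contact force between the fingers and boat below 0.05 N), for 0.2 s.
2. the push rod presses the boat, standing still deep in the tube, against the stop with 1.5 N or more for 0.2 s (x of boat_mid in the frame of tube_mouth above 0.08 m and contact force between push_rod and boat above 1.5 N and linear speed of boat below 0.003 m/s), for 0.2 s.
At the end, for the whole second after the job is handed in: The long boat is still and upright (within 17 degrees) in the tube, pressed home to the stop (middle over 80 mm beyond the mouth); the push rod lies still on its rest, level within 6 degrees, rod_grip within 15 mm (height 6 mm) of rest_seat, tip the same way as before (x of boat_mid in the frame of tube_mouth above 0.08 m and angle between boat_mid's own z axis and vertical below 0.3 rad and linear speed of each of boat, push_rod below 0.01 m/s and horizontal distance between rod_grip and rest_seat below 0.015 m and z of rod_grip in the frame of rest_seat between -0.006 and 0.006 m and x of rod_tip in the frame of rest_seat above 0.22 m and angle between rod_grip's own z axis and vertical below 0.1 rad); the robot touches nothing.
It fails at once if the push rod presses the boat with more than 20 N (contact force between push_rod and boat above 20 N).
It fails at once if the boat is forced down into the trough or tube with more than about 20 N (50 N summed over the sloping sides it wedges on) (contact force between boat and furnace above 50 N).
It fails at once if the robot or the push rod leans on the furnace, trough or tube with more than 20 N (contact force between any of push_rod, the fingers, the arm and furnace above 20 N).
It fails at once if the boat tips more than 35 degrees (angle between boat_mid's own z axis and vertical above 0.61 rad).
It fails at once if a bystander is moved more than 20 mm (distance of any of short_boat, crucible, weigh_jar, spatula, amber_a from where it was at the start of the episode above 0.02 m).
It also fails if it takes over 69 s, if anything falls off the work surface, if the arm or the gripper's body presses on something with over 40 N, if the wrist force passes 120 N, or if a joint passes its speed limit or range.

## Working session

There is one attempt and no reset: what is moved stays moved. The work goes in short steps, Python scripts to look and compute and a shell command to move; the robot and the scene stay as the last step left them, time stands still between calls to the robot, and variables do not carry over. Pictures are saved under pics/ and viewed, and the job is handed in when it is done.

```bash
mkdir -p pics; ls; python3 - <<'E'
from cell import bot
import cv2
print(bot.state())
for n in("side","top"):
    d=bot.get_image(n); cv2.imwrite(f"pics/{n}0.png",d["frame"][:,:,::-1]); print(n,d["camera_matrix"],d["world_from_camera"],[k for k in d])
E
```

```text
pics
{'clock': 0.0, 'joint_positions': array([-7.89318525e-01,  4.08309297e-02,  8.37987306e-02, -4.75814971e-04,
       -1.61548858e+00, -3.33664673e-01]), 'qvel': array([ 1.18811634e-03, -1.18034300e-03, -9.77919935e-04,  7.09460073e-04,
        8.78165724e-04,  9.19079928e-05]), 'effort': array([-4.70923314e-04, -3.68197632e+01,  3.47398710e+01,  6.93234131e+00,
       -5.57706779e-03, -4.41410373e-05]), 'tcp_pos': array([ 0.25969239, -0.54047435,  0.20505904]), 'tcp_rot': array([ 6.97478976e-01, -3.06266579e+00, -2.69316505e-03]), 'force': array([ 0.08672792,  0.25306401, -0.34189895]), 'moment': array([-0.04316072, -0.00435906,  0.00192148]), 'finger_gap': 0.08528721390364406}
side [[533.31283741   0.         271.47701506]
 [  0.         533.31283741 215.62779116]
 [  0.           0.           1.        ]] [[ 0.98988795  0.11575172 -0.08199622  0.39815234]
 [-0.1409106   0.73593057 -0.66223138 -0.91161821]
 [-0.0163109   0.667089    0.74479945  0.9715757 ]
 [ 0.          0.          0.          1.        ]] ['frame', 'camera_matrix', 'world_from_camera']
top [[498.08294689   0.         284.14760444]
 [  0.         498.08294689 207.29520186]
 [  0.           0.           1.        ]] [[ 0.01249816  0.99694235 -0.07713457  0.41784446]
 [-0.99991257  0.01212757 -0.00527099 -0.1671708 ]
 [-0.00431942  0.07719371  0.99700676  1.31674607]
 [ 0.          0.          0.          1.        ]] ['frame', 'camera_matrix', 'world_from_camera']
```

View pics/side0.png

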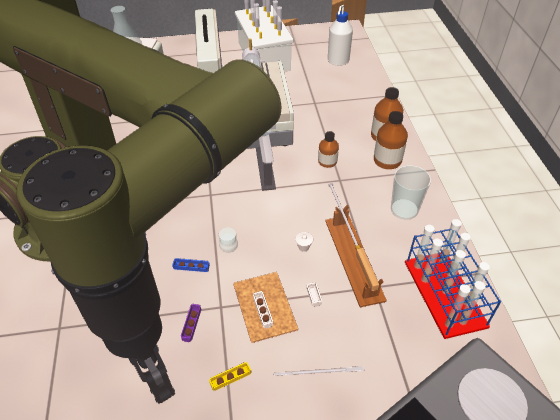

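View pics/top0.png

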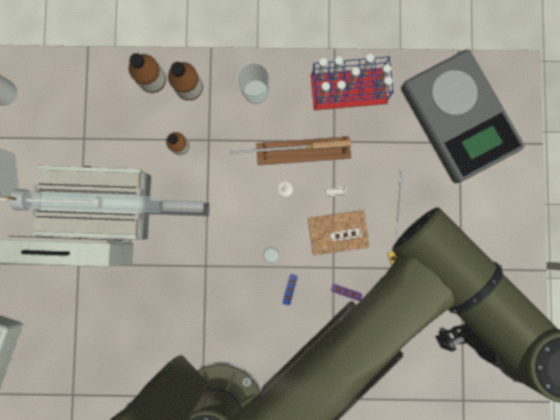

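```bash
cat > h.py <<'E'
import numpy as np, cv2
from scipy.spatial.transform import Rotation as R
def ray(d,uv):
    K=d["camera_matrix"];T=d["world_from_camera"]
    p=np.linalg.inv(K)@[uv[0],uv[1],1]; v=T[:3,:3]@[p[0],-p[1],-p[2]]
    return T[:3,3],v
def onz(d,uv,z):
    o,v=ray(d,uv); return o+v*(z-o[2])/v[2]
def proj(d,P):
    T=d["world_from_camera"];c=T[:3,:3].T@(np.asarray(P)-T[:3,3]); q=d["camera_matrix"]@[c[0],-c[1],-c[2]]; return q[:2]/q[2]
def crop(im,x0,y0,x1,y1,s,fn):
    cv2.imwrite(fn,cv2.resize(im[y0:y1,x0:x1,::-1],None,fx=s,fy=s,interpolation=cv2.INTER_CUBIC))
E
python3 - <<'E'
from h import *
import pickle
from cell import bot
D={n:bot.get_image(n) for n in("side","top")}
pickle.dump(D,open("D0.pkl","wb"))
t=D["top"]["frame"];s=D["side"]["frame"]
crop(t,100,150,220,240,6,"pics/t1.png")
crop(t,220,120,380,260,5,"pics/t2.png")
crop(s,180,0,320,220,2.7,"pics/s1.png")
crop(s,220,170,400,350,3.3,"pics/s2.png")
E
```

```text
(no output)
```

View pics/t1.png

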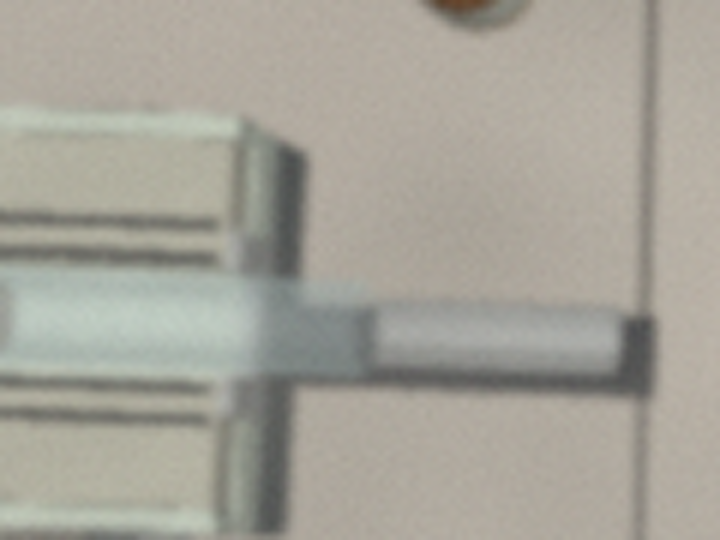

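View pics/t2.png

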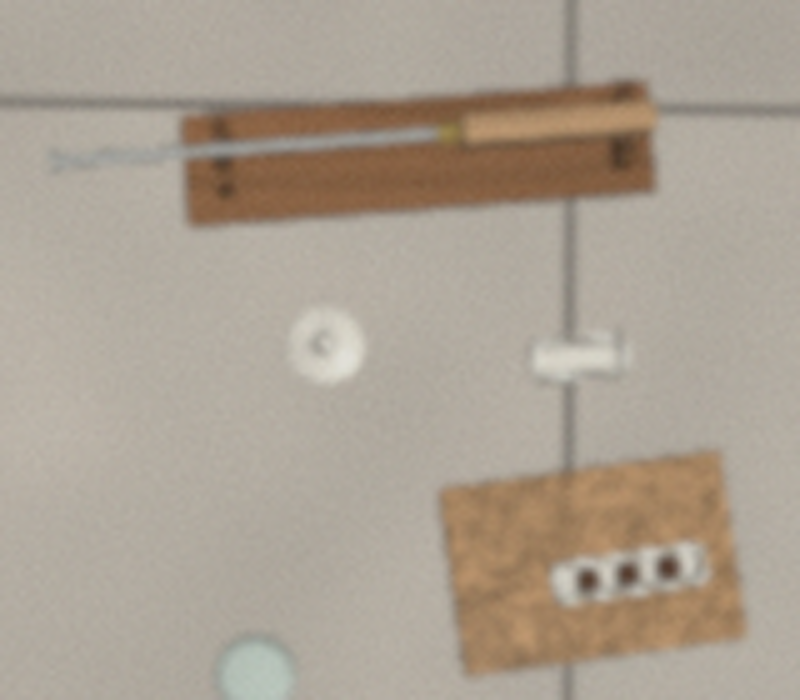

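View pics/s1.png

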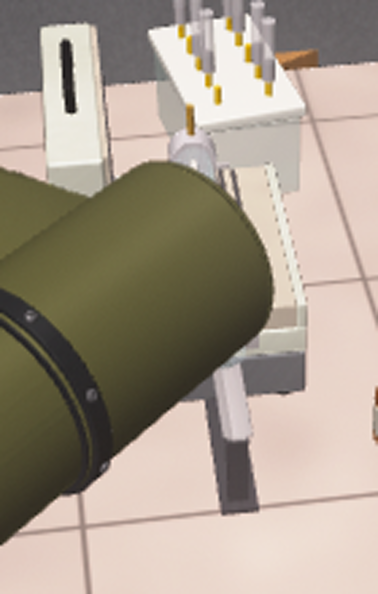

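View pics/s2.png

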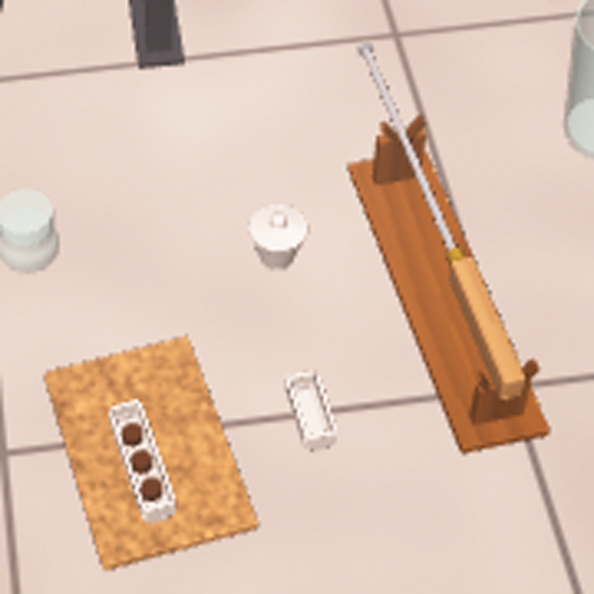

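```bash
python3 - <<'E'
from h import *
import pickle
D=pickle.load(open("D0.pkl","rb"))
t=D["top"];s=D["side"]
np.set_printoptions(precision=4,suppress=True)
# boat: non-cork within mat region
def blob(d,roi,f):
    x0,y0,x1,y1=roi
    im=d["frame"][y0:y1,x0:x1].astype(int); m=f(im).astype(np.uint8)
    n,l,st,c=cv2.connectedComponentsWithStats(m); k=1+np.argmax(st[1:,4])
    cs,_=cv2.findContours((l==k).astype(np.uint8),cv2.RETR_EXTERNAL,cv2.CHAIN_APPROX_NONE)
    cn=max(cs,key=cv2.contourArea); h=cv2.convexHull(cn); r=cv2.minAreaRect(h)
    return np.array(r[0])+[x0,y0],r[1],cv2.boxPoints(r)+[x0,y0],st[k,4]
white=lambda im:(im[...,2]>130)&(im.max(-1)-im.min(-1)<40)
for d,roi,n in((t,(315,215,368,252),"top"),(s,(245,285,280,333),"side")):
    c,sz,b,a=blob(d,roi,white); print(n,c,sz,a); 
    print(" centre z.026",onz(d,c,.026), "z.017",onz(d,c,.017))
    e=[(b[i]+b[(i+1)%4])/2 for i in range(4)]
    P=[onz(d,q,.026) for q in e]; 
    for i,j in((0,2),(1,3)):
        v=P[i]-P[j]; print("  axis",np.hypot(*v[:2]),np.degrees(np.arctan2(v[1],v[0])))
# handle
hand=lambda im:(im[...,0]>165)&(im[...,0]-im[...,2]>50)
for d,roi,n in((t,(305,130,360,160),"top"),(s,(350,240,385,295),"side")):
    im=d["frame"]
    c,sz,b,a=blob(d,roi,hand); print(n,c,sz,a,onz(d,c,.067))
    e=[(b[i]+b[(i+1)%4])/2 for i in range(4)]
    P=[onz(d,q,.067) for q in e]
    for i,j in((0,2),(1,3)):
        v=P[i]-P[j]; print("  axis",np.hypot(*v[:2]),np.degrees(np.arctan2(v[1],v[0])),P[i],P[j])
# rod tip from crops
print("tip top",onz(t,(220+55/5,120+159/5),.056),"side",onz(s,(220+365/3.3,170+49/3.3),.056))
# shaft start (ferrule)
print("ferr top",onz(t,(220+450/5,120+132/5),.056),"side",onz(s,(220+455/3.3,170+255/3.3),.056))
# trough from crop t1 (x6, 100,150): rims at z=.1
for n,q in(("out+x",(622,309)),("out-x",(618,374)),("in+x",(375,300)),("in-x",(372,374))):
    print(n,onz(t,(100+q[0]/6,150+q[1]/6),.1))
for n,q in(("far",(222,365)),("near L",(222,438)),("near R",(247,438)),("far R",(240,365)),("footL",(224,513)),("footR",(257,509))):
    print("side",n,onz(s,(180+q[0]/2.7,q[1]/2.7),.1 if n[0]!='f' or n[:3]=='far' else 0.0))
E
```

```text
top [345.36 234.02] (8.9095458984375, 31.254119873046875) 209
 centre z.026 [ 0.4503 -0.3196  0.026 ] z.017 [ 0.4505 -0.3206  0.017 ]
  axis 0.022994100922777854 8.318151943821443
  axis 0.08091993047491565 -81.17545948425634
side [262.8 309.4] (36.68241500854492, 10.751741409301758) 249
 centre z.026 [ 0.4481 -0.3245  0.026 ] z.017 [ 0.4486 -0.3189  0.017 ]
  axis 0.08694985677607069 98.46553365922449
  axis 0.02234860643925132 12.600904514895928
top [331.9549 144.0041] (3.8025012016296387, 36.304832458496094) 138 [ 0.6773 -0.28    0.067 ]
  axis 0.009779239705102659 5.420772490276795 [ 0.6821 -0.2795  0.067 ] [ 0.6724 -0.2805  0.067 ]
  axis 0.09226270173646135 -84.07462358080653 [ 0.682  -0.3259  0.067 ] [ 0.6725 -0.2341  0.067 ]
side [357.2155 266.8362] (55.01740646362305, 26.786516189575195) 886 [ 0.6546 -0.2774  0.067 ]
  axis 0.13490481067385748 95.28645197916869 [ 0.6481 -0.2076  0.067 ] [ 0.6605 -0.342   0.067 ]
  axis 0.060400596098244344 18.04216382192114 [ 0.6835 -0.268   0.067 ] [ 0.6261 -0.2867  0.067 ]
tip top [ 0.6563 -0.0226  0.056 ] side [ 0.6547 -0.0206  0.056 ]
ferr top [ 0.6727 -0.2248  0.056 ] side [ 0.6721 -0.2186  0.056 ]
out+x [0.5238 0.0369 0.1   ]
out-x [0.4972 0.0379 0.1   ]
in+x [0.5263 0.1382 0.1   ]
in-x [0.496  0.1385 0.1   ]
side far [0.5095 0.1383 0.1   ]
side near L [0.4964 0.038  0.1   ]
side near R [0.5185 0.0344 0.1   ]
side far R [0.5262 0.1356 0.1   ]
side footL [0.496  0.0427 0.    ]
side footR [0.5276 0.0431 0.    ]
```

```bash
python3 - <<'E'
from h import *
import pickle
D=pickle.load(open("D0.pkl","rb"))
t=D["top"]; g=cv2.GaussianBlur(cv2.cvtColor(t["frame"],cv2.COLOR_RGB2GRAY).astype(float),(0,0),1)
crop(t["frame"],0,150,220,275,3.6,"pics/t3.png")
gy=np.gradient(g,axis=0)
def line(c0,c1,r0,r1,sg,z,n):
    P=[]
    for c in range(c0,c1):
        w=sg*gy[r0:r1,c]; k=int(np.argmax(w))
        if 0<k<len(w)-1:
            a,b,e=w[k-1:k+2]; k=k+.5*(a-e)/(a-2*b+e)
        P.append(onz(t,(c,r0+k),z)[:2])
    P=np.array(P)
    f=np.polyfit(P[:,1],P[:,0],1); res=P[:,0]-np.polyval(f,P[:,1]); ok=abs(res)<2*np.median(abs(res))+1e-4
    f=np.polyfit(P[ok,1],P[ok,0],1); print(n,"slope dx/dy",f[0],"x@.1",np.polyval(f,.1),"x@.35",np.polyval(f,.35),"rms",res[ok].std(),ok.sum())
for sg in(1,-1):
    line(164,202,195,208,sg,.1,"rim+x %d"%sg)
    line(164,202,206,219,sg,.1,"rim-x %d"%sg)
    line(45,135,163,173,sg,.118,"body+x %d"%sg)
    line(45,135,182,190,sg,.118,"groove+ %d"%sg)
    line(45,135,213,222,sg,.118,"groove- %d"%sg)
    line(45,135,228,242,sg,.118,"body-x %d"%sg)
E
```

```text
rim+x 1 slope dx/dy 0.024007988610085122 x@.1 0.5193773626383306 x@.35 0.5253793597908518 rms 0.00029353950724761 35
rim-x 1 slope dx/dy 0.02073556538063 x@.1 0.4903172974392137 x@.35 0.4955011887843712 rms 0.00018193233393520424 38
body+x 1 slope dx/dy 0.023105420199237173 x@.1 0.5976958214891311 x@.35 0.6034721765389404 rms 0.000547199539103581 78
groove+ 1 slope dx/dy 0.02343088899133758 x@.1 0.5498325413463759 x@.35 0.5556902635942104 rms 0.00012112313095980226 86
groove- 1 slope dx/dy 0.024411530974147 x@.1 0.46982845384909383 x@.35 0.47593133659263054 rms 0.00015165975912880277 77
body-x 1 slope dx/dy -0.06125086081538349 x@.1 0.44187116312892377 x@.35 0.4265584479250779 rms 0.005275358203397412 90
rim+x -1 slope dx/dy -0.13002504431815953 x@.1 0.5103597100376261 x@.35 0.47785344895808624 rms 0.004229279769877571 33
rim-x -1 slope dx/dy 0.024132376228171496 x@.1 0.5006481760952327 x@.35 0.5066812701522756 rms 0.00016438455003858722 37
body+x -1 slope dx/dy 0.02547640041621041 x@.1 0.5892661563706104 x@.35 0.5956352564746631 rms 0.0003388039015638367 83
groove+ -1 slope dx/dy -0.06766128011442692 x@.1 0.5707323685585031 x@.35 0.5538170485298963 rms 0.0032408052741851726 71
groove- -1 slope dx/dy -0.032973591403483646 x@.1 0.4917538068678654 x@.35 0.4835104090169945 rms 0.003418373841767895 90
body-x -1 slope dx/dy 0.026142595659213036 x@.1 0.4282357340868318 x@.35 0.43477138300163504 rms 0.0002838363045768288 79
```

View pics/t3.png

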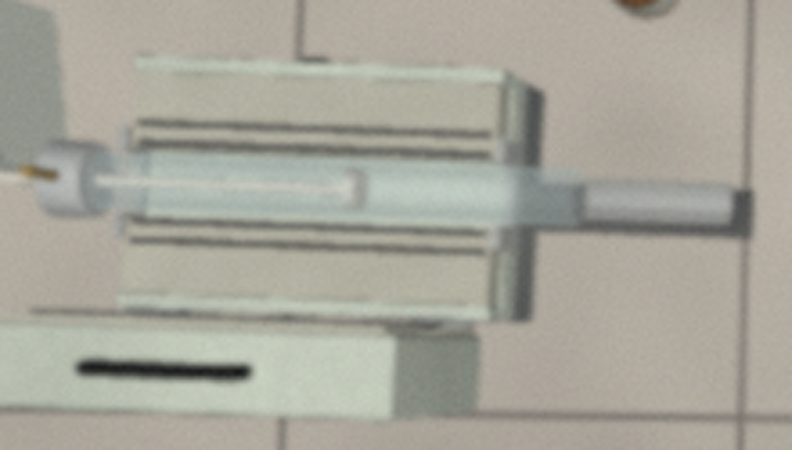

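```bash
python3 - <<'E'
from h import *
import pickle
D=pickle.load(open("D0.pkl","rb"))
t=D["top"]; g=cv2.cvtColor(t["frame"],cv2.COLOR_RGB2GRAY).astype(float)
for r in range(192,222): print(r,g[r,168:176].mean().round(),g[r,190:200].mean().round(),onz(t,(172,r),.1)[:2].round(4),onz(t,(195,r),.1)[:2].round(4))
print([ (c,int(g[203:210,c].mean()),onz(t,(c,206),.1)[1].round(4)) for c in list(range(157,168))+list(range(198,212))])
E
```

```text
192 164.0 170.0 [0.5463 0.1154] [0.547  0.0588]
193 164.0 169.0 [0.5439 0.1153] [0.5445 0.0588]
194 165.0 170.0 [0.5414 0.1153] [0.5421 0.0587]
195 164.0 169.0 [0.5389 0.1152] [0.5396 0.0586]
196 166.0 170.0 [0.5365 0.1151] [0.5371 0.0586]
197 166.0 170.0 [0.534  0.1151] [0.5347 0.0585]
198 164.0 170.0 [0.5315 0.115 ] [0.5322 0.0584]
199 158.0 168.0 [0.5291 0.1149] [0.5297 0.0584]
200 152.0 161.0 [0.5266 0.1148] [0.5273 0.0583]
201 154.0 154.0 [0.5241 0.1148] [0.5248 0.0583]
202 157.0 156.0 [0.5217 0.1147] [0.5224 0.0582]
203 161.0 161.0 [0.5192 0.1146] [0.5199 0.0581]
204 166.0 165.0 [0.5167 0.1145] [0.5174 0.0581]
205 168.0 170.0 [0.5143 0.1145] [0.515 0.058]
206 166.0 172.0 [0.5118 0.1144] [0.5125 0.0579]
207 159.0 170.0 [0.5094 0.1143] [0.51   0.0579]
208 150.0 161.0 [0.5069 0.1142] [0.5076 0.0578]
209 145.0 151.0 [0.5044 0.1142] [0.5051 0.0577]
210 134.0 146.0 [0.502  0.1141] [0.5027 0.0577]
211 113.0 134.0 [0.4995 0.114 ] [0.5002 0.0576]
212 98.0 110.0 [0.4971 0.1139] [0.4978 0.0575]
213 98.0 94.0 [0.4946 0.1139] [0.4953 0.0575]
214 116.0 99.0 [0.4922 0.1138] [0.4929 0.0574]
21
[... 428 characters left out ...]
), (160, 115, np.float64(0.1439)), (161, 118, np.float64(0.1414)), (162, 130, np.float64(0.1389)), (163, 146, np.float64(0.1365)), (164, 154, np.float64(0.134)), (165, 157, np.float64(0.1316)), (166, 156, np.float64(0.1291)), (167, 157, np.float64(0.1267)), (198, 164, np.float64(0.0506)), (199, 164, np.float64(0.0481)), (200, 163, np.float64(0.0457)), (201, 161, np.float64(0.0432)), (202, 149, np.float64(0.0408)), (203, 123, np.float64(0.0383)), (204, 95, np.float64(0.0358)), (205, 85, np.float64(0.0334)), (206, 85, np.float64(0.0309)), (207, 86, np.float64(0.0285)), (208, 104, np.float64(0.026)), (209, 137, np.float64(0.0236)), (210, 167, np.float64(0.0211)), (211, 175, np.float64(0.0187))]
```

```bash
cat >> h.py <<'E'
def go(x,y,z,hd):
    """shift for tool to world target xyz(m), tool-y heading hd deg"""
    from cell import bot
    s=bot.state(); M=R.from_rotvec(s["tcp_rot"]).as_matrix()
    v=M.T@(np.array([x,y,z])-s["tcp_pos"])*1000
    h=np.degrees(np.arctan2(M[1,1],M[0,1])); dt=(h-hd+180)%360-180
    print("t",round(s["clock"],2),"tcp",s["tcp_pos"].round(4),"head",h.round(2),"tilt",np.degrees(np.arccos(-M[2,2])).round(2),"F",s["force"].round(2),"gap",round(s["finger_gap"],4),"| shift",v.round(1),"twist",np.radians(dt).round(4))
E
python3 -c "
from h import *
go(.45,-.32,.1,188.7)"
```

```text
t 0.2 tcp [ 0.2597 -0.5406  0.2055] head 115.66 tilt 0.06 F [ 0.06 -0.05  0.2 ] gap 0.0851 | shift [-267.   116.4  105.6] twist -1.2748
```

```bash
python3 -m handwheel '[-267,116.4,105.6,-1.2748,-267,116.4,105.6,-1.2748,-267,116.4,105.6,-1.2748,-267,116.4,105.6,-1.2748,-267,116.4,105.6,-1.2748,-267,116.4,105.6,-1.2748,-267,116.4,105.6,-1.2748,-267,116.4,105.6,-1.2748]' 120 25
python3 -c "
from h import *
go(.45,-.32,.1,188.7)"
```

```text
clock: 0.87
tcp_pos: [0.4514, -0.3166, 0.098]
tcp_rot: [2.091, -2.345, -0.005]
force: [-0.0, -0.3, -0.6]
finger_gap: 0.0455
t 0.87 tcp [ 0.4514 -0.3166  0.098 ] head 173.46 tilt 0.17 F [-0.04 -0.29 -0.62] gap 0.0455 | shift [ 3.6  1.  -2. ] twist -0.266
```

```bash
python3 -m handwheel '[0,0,0,-0.267,0,0,0,-0.267,0,0,0,-0.267,0,0,0,-0.267]' 
python3 - <<'E'
from h import *
from cell import bot
go(.45,-.32,.05,188.7)
import pickle
D={n:bot.get_image(n) for n in("side","top")}
pickle.dump(D,open("D1.pkl","wb"))
a=D["side"]["frame"];b=D["top"]["frame"]
crop(a,180,40,420,380,1.7,"pics/s3.png"); crop(b,280,180,420,280,5,"pics/t4.png")
E
```

```text
clock: 1.2
tcp_pos: [0.4501, -0.3202, 0.1004]
tcp_rot: [2.373, -2.059, -0.0]
force: [-1.4, -0.1, 0.1]
finger_gap: 0.0453
t 1.2 tcp [ 0.4501 -0.3202  0.1004] head -171.88 tilt 0.01 F [-1.37 -0.07  0.08] gap 0.0453 | shift [-0.2  0.  50.4] twist -0.0101
```

View pics/s3.png

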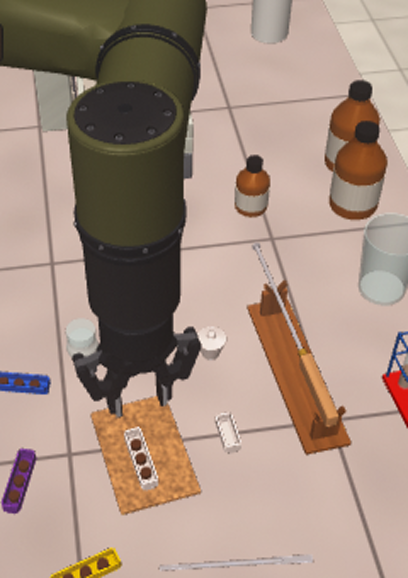

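View pics/t4.png

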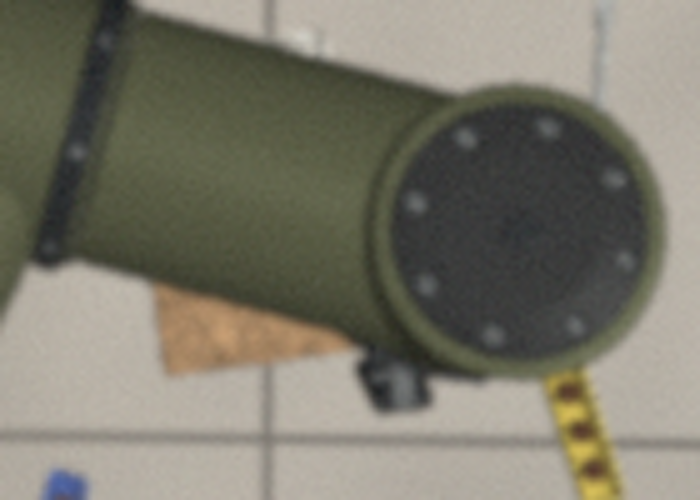

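```bash
python3 - <<'E'
from h import *
import pickle
d=pickle.load(open("D1.pkl","rb"))["side"]
for z in(.1,.105,.11):
  for s in(-.027,.027): print(z,s,proj(d,[.4501+s*.989,-.3202+s*.15,z]))
E
python3 -c "
from h import *
go(.45,-.32,.014,188.7)"
```

```text
0.1 -0.027 [249.14311885 290.60292422]
0.1 0.027 [275.62376946 283.73922349]
0.105 -0.027 [249.02091022 289.15606104]
0.105 0.027 [275.59695697 282.28140327]
0.11 -0.027 [248.89782024 287.69876331]
0.11 0.027 [275.56995291 280.81316775]
t 1.3 tcp [ 0.4499 -0.3205  0.1005] head -171.96 tilt 0.0 F [ 0.17  1.07 -0.05] gap 0.0452 | shift [-0.4 -0.1 86.5] twist -0.0116
```

```bash
python3 -m handwheel '[0,0,35,-0.011,0,0,65,-0.011,0,0,87.5,-0.011,0,0,87.5,-0.011,0,0,87.5,-0.011]' 
python3 -c "
from h import *
go(.45,-.32,.013,188.7)"
python3 -m handwheel '[0,0,0,0,0,0,0,0,0,0,0,0,0,0,0,0,0,0,0,0]' 255 30
python3 -c "
from h import *
go(.45,-.32,.013,188.7)"
```

```text
clock: 1.72
tcp_pos: [0.4492, -0.3205, 0.0125]
tcp_rot: [2.384, -2.044, -0.003]
force: [0.4, 0.6, 0.7]
finger_gap: 0.0452
t 1.72 tcp [ 0.4492 -0.3205  0.0125] head -171.23 tilt 0.14 F [0.39 0.64 0.71] gap 0.0452 | shift [-0.4 -0.9 -0.5] twist 0.0011
clock: 2.13
tcp_pos: [0.4505, -0.3204, 0.0138]
tcp_rot: [-2.386, 2.043, -0.002]
force: [0.4, 0.2, -0.8]
finger_gap: 0.0001
t 2.13 tcp [ 0.4505 -0.3204  0.0138] head -171.13 tilt 0.08 F [ 0.36  0.19 -0.78] gap 0.0001 | shift [-0.5  0.4  0.8] twist 0.003
```

```bash
python3 - <<'E'
from h import *
from cell import bot
import pickle
D={n:bot.get_image(n) for n in("side","top")}
pickle.dump(D,open("D2.pkl","wb"))
crop(D["side"]["frame"],220,220,320,350,4.5,"pics/s4.png")
E
```

```text
(no output)
```

View pics/s4.png

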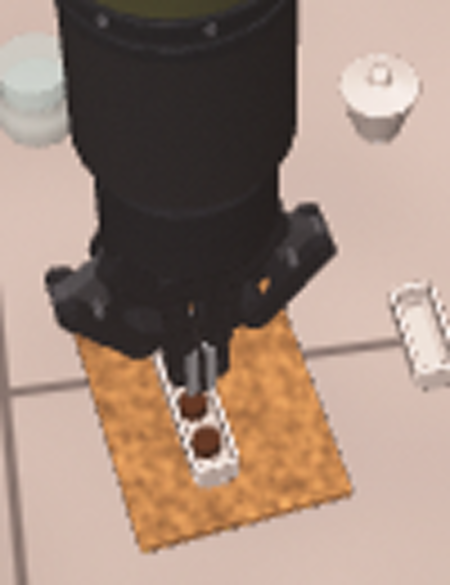

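```bash
python3 - <<'E'
from h import *
import pickle
d=pickle.load(open("D2.pkl","rb"))["side"]
for z in(.0138,.02,.026,.03,.035): print(z,proj(d,[.4505,-.3204,z]))
d0=pickle.load(open("D1.pkl","rb"))["side"]
crop(d0["frame"],220,220,320,350,4.5,"pics/s5.png")
E
```

```text
0.0138 [263.84711399 310.71861341]
0.02 [263.76638812 309.11918186]
0.026 [263.68762103 307.55855989]
0.03 [263.63475314 306.51108208]
0.035 [263.56826314 305.19370756]
```

View pics/s5.png

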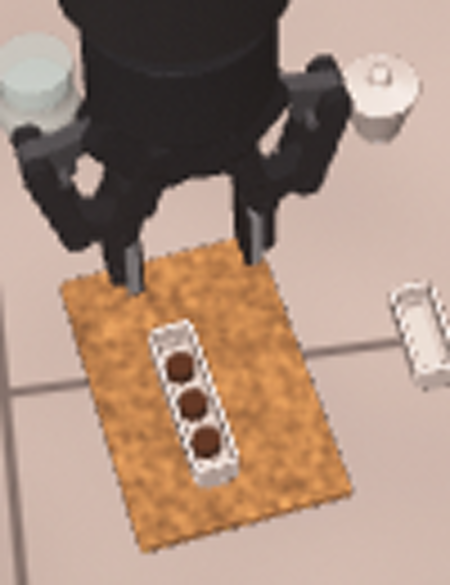

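```bash
python3 -m handwheel '[0,0,-20,0,0,0,-20,0]'; python3 -m handwheel '[0,0,0,0,0,0,0,0,0,0,0,0,0,0,0,0]' 120
python3 -m handwheel '[0,0,10,0,0,0,20,0,0,0,20,0,0,0,20,0]'
python3 - <<'E'
from h import *
from cell import bot
go(.45,-.32,.008,188.7)
D=bot.get_image("side")
crop(D["frame"],220,220,320,350,4.5,"pics/s6.png")
E
```

```text
clock: 2.4
tcp_pos: [0.4515, -0.3213, 0.0364]
tcp_rot: [-2.387, 2.042, -0.007]
force: [1.5, -0.3, 1.4]
finger_gap: -0.0003
clock: 2.73
tcp_pos: [0.4497, -0.3201, 0.0323]
tcp_rot: [2.387, -2.043, -0.002]
force: [0.1, -0.7, 0.1]
finger_gap: 0.0448
clock: 3.07
tcp_pos: [0.4491, -0.3199, 0.0113]
tcp_rot: [2.386, -2.042, -0.004]
force: [-0.3, -0.8, 0.1]
finger_gap: 0.0453
t 3.07 tcp [ 0.4491 -0.3199  0.0113] head -171.13 tilt 0.16 F [-0.29 -0.82  0.14] gap 0.0453 | shift [ 0.2 -0.9  3.3] twist 0.003
```

View pics/s6.png

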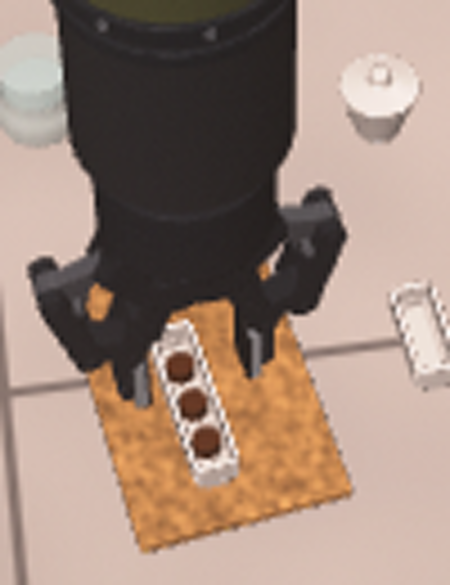

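```bash
python3 -m handwheel '[0,0,2,0,0,0,4,0,0,0,5,0,0,0,5,0]'; python3 -c "
from h import *
go(.45,-.32,.008,188.7)"
```

```text
clock: 3.45
tcp_pos: [0.45, -0.3202, 0.0078]
tcp_rot: [-2.387, 2.043, 0.0]
force: [-0.2, 0.4, -0.7]
finger_gap: 0.0452
t 3.45 tcp [ 0.45   -0.3202  0.0078] head -171.12 tilt 0.02 F [-0.21  0.38 -0.65] gap 0.0452 | shift [-0.2 -0.1 -0.2] twist 0.0031
```

```bash
python3 -m handwheel '[0,0,2,0,0,0,3,0,0,0,3,0,0,0,3,0]'; python3 -m handwheel '[0,0,2,0,0,0,3,0,0,0,3,0,0,0,3,0]'
```

```text
clock: 3.78
tcp_pos: [0.45, -0.3203, 0.0049]
tcp_rot: [2.387, -2.043, -0.0]
force: [-0.2, 0.6, -0.6]
finger_gap: 0.045
clock: 4.12
tcp_pos: [0.45, -0.3203, 0.0018]
tcp_rot: [2.387, -2.043, -0.0]
force: [-1.3, 0.6, 0.2]
finger_gap: 0.045
```

```bash
python3 -m handwheel '[0,0,0,0,0,0,0,0,0,0,0,0,0,0,0,0,0,0,0,0]' 255 30
python3 - <<'E'
from h import *
from cell import bot
go(.45,-.32,.008,188.7)
D=bot.get_image("side")
crop(D["frame"],220,220,320,350,4.5,"pics/s7.png")
E
```

```text
clock: 4.53
tcp_pos: [0.4501, -0.3203, 0.002]
tcp_rot: [-2.387, 2.043, 0.0]
force: [0.4, -0.5, -0.7]
finger_gap: 0.0002
t 4.53 tcp [ 0.4501 -0.3203  0.002 ] head -171.12 tilt 0.0 F [ 0.36 -0.5  -0.71] gap 0.0002 | shift [-0.3  0.  -6. ] twist 0.0031
```

View pics/s7.png

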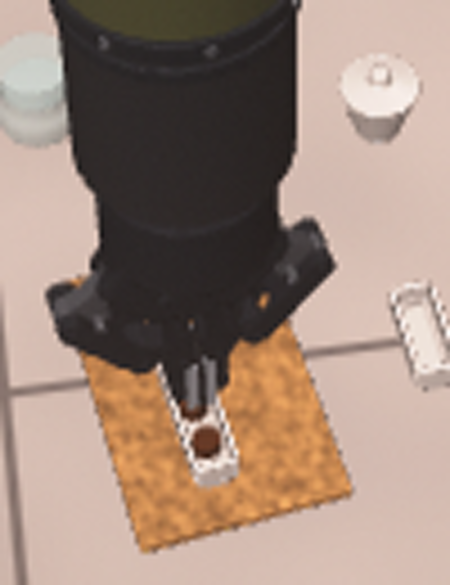

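```bash
python3 -m handwheel '[0,0,-20,0,0,0,-24,0,0,0,-24,0]'; python3 -m handwheel '[0,0,0,0,0,0,0,0,0,0,0,0,0,0,0,0]' 145
python3 -m handwheel '[0,0,10,0,0,0,20,0,0,0,24,0,0,0,24,0,0,0,24,0]'
python3 -m handwheel '[0,0,1,0,0,0,2,0,0,0,3,0,0,0,3,0]'
python3 - <<'E'
from h import *
from cell import bot
go(.45,-.32,.008,188.7)
D=bot.get_image("side")
crop(D["frame"],220,220,320,350,4.5,"pics/s8.png")
E
```

```text
clock: 4.83
tcp_pos: [0.4513, -0.3209, 0.0278]
tcp_rot: [-2.386, 2.042, -0.005]
force: [0.3, -0.3, -0.8]
finger_gap: 0.0003
clock: 5.17
tcp_pos: [0.4497, -0.3201, 0.0252]
tcp_rot: [2.386, -2.043, -0.002]
force: [0.4, 0.1, 0.1]
finger_gap: 0.037
clock: 5.58
tcp_pos: [0.4496, -0.3202, 0.0012]
tcp_rot: [2.386, -2.042, -0.002]
force: [0.7, -0.7, 0.9]
finger_gap: 0.0367
clock: 5.92
tcp_pos: [0.4501, -0.3203, -0.001]
tcp_rot: [-2.387, 2.043, -0.0]
force: [-0.4, 0.4, -0.1]
finger_gap: 0.0365
t 5.92 tcp [ 0.4501 -0.3203 -0.001 ] head -171.12 tilt 0.01 F [-0.44  0.38 -0.1 ] gap 0.0365 | shift [-0.3  0.  -9. ] twist 0.0031
```

View pics/s8.png

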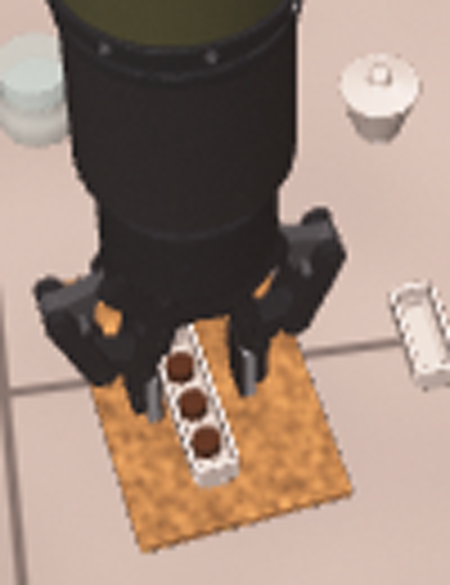

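```bash
for i in 1 2; do :; done; python3 -m handwheel '[0,0,1,0,0,0,2,0,0,0,3,0,0,0,4,0,0,0,4,0]';python3 -m handwheel '[0,0,1,0,0,0,2,0,0,0,3,0,0,0,4,0,0,0,4,0]'
```

```text
clock: 6.38
tcp_pos: [0.4499, -0.3202, -0.0054]
tcp_rot: [2.387, -2.043, -0.001]
force: [-0.8, 0.5, -0.6]
finger_gap: 0.0367
clock: 6.8
tcp_pos: [0.4499, -0.3202, -0.0094]
tcp_rot: [2.387, -2.043, -0.001]
force: [-0.7, 0.2, 0.0]
finger_gap: 0.0368
```

```bash
python3 -m handwheel '[0,0,1,0,0,0,2,0,0,0,3,0,0,0,3,0,0,0,3,0]'
```

```text
clock: 7.22
tcp_pos: [0.45, -0.3203, -0.0121]
tcp_rot: [2.387, -2.043, -0.0]
force: [-1.0, -0.6, -0.0]
finger_gap: 0.037
```

```bash
python3 -m handwheel '[0,0,0,0,0,0,0,0,0,0,0,0,0,0,0,0,0,0,0,0]' 255 25
python3 - <<'E'
from h import *
from cell import bot
go(.45,-.32,.008,188.7)
D=bot.get_image("side")
crop(D["frame"],220,220,320,350,4.5,"pics/s9.png")
E
```

```text
clock: 7.63
tcp_pos: [0.4502, -0.3203, -0.0119]
tcp_rot: [-2.387, 2.043, -0.0]
force: [-0.5, -0.3, 1.1]
finger_gap: 0.0211
t 7.63 tcp [ 0.4502 -0.3203 -0.0119] head -171.12 tilt 0.02 F [-0.54 -0.3   1.14] gap 0.0211 | shift [ -0.3   0.1 -19.9] twist 0.0032
```

View pics/s9.png

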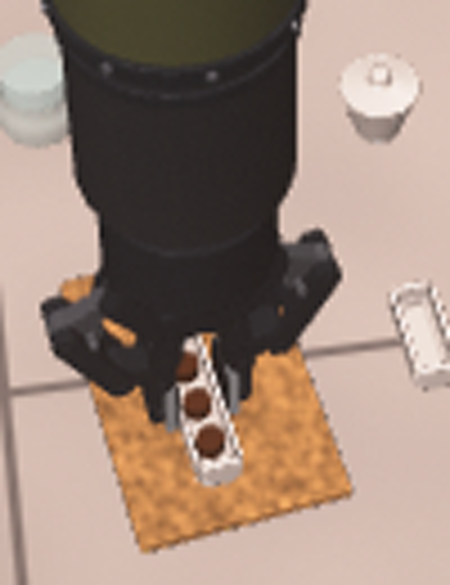

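```bash
python3 - <<'E'
from h import *
import pickle
d=pickle.load(open("D2.pkl","rb"))["side"]
for uv in((220+172/4.5,220+428/4.5),(220+234/4.5,220+413/4.5)):
    o,v=ray(d,uv)
    for y in(-.331,-.3203): print(y,o+v*(y-o[1])/v[1])
E
```

```text
-0.331 [ 0.43748806 -0.331       0.01698108]
-0.3203 [ 0.43821296 -0.3203     -0.00061079]
-0.331 [ 0.46625673 -0.331       0.02282161]
-0.3203 [ 0.4675118  -0.3203      0.00533737]
```

```bash
python3 -m handwheel '[0,0,-4,0,0,0,-12,0,0,0,-25,0,0,0,-45,0,0,0,-60,0,0,0,-60,0,0,0,-60,0]'
python3 - <<'E'
from h import *
from cell import bot
go(.5127,.085,.135,178.63)
D=bot.get_image("side")
crop(D["frame"],200,190,320,350,4,"pics/s10.png")
E
```

```text
clock: 8.27
tcp_pos: [0.4508, -0.3205, 0.0493]
tcp_rot: [-2.386, 2.042, -0.003]
force: [-0.4, -0.1, -1.2]
finger_gap: 0.0213
t 8.27 tcp [ 0.4508 -0.3205  0.0493] head -171.12 tilt 0.13 F [-0.44 -0.1  -1.15] gap 0.0213 | shift [-391.  -124.   -85.7] twist 0.1789
```

View pics/s10.png

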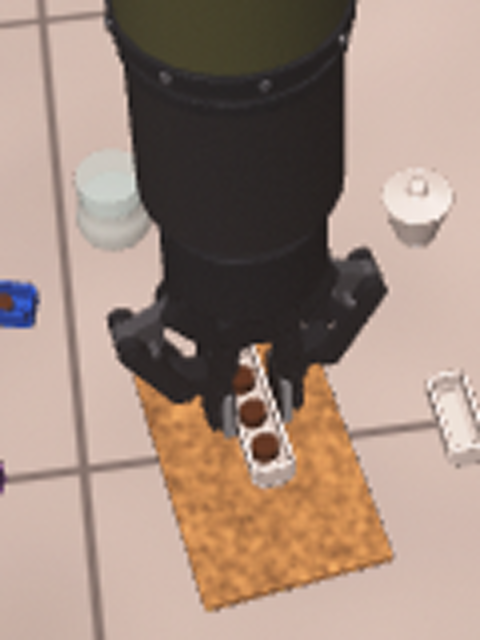

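```bash
python3 -m handwheel '[-10,-3,-40,0.03,-35,-11,-75,0.06,-70,-22,-95,0.09,-110,-35,-100,0.12,-150,-48,-100,0.15,-190,-60,-100,0.1789,-230,-73,-100,0.1789,-265,-84,-100,0.1789]'
python3 -c "
from h import *
go(.5125,.0805,.120,178.63)"
```

```text
clock: 8.98
tcp_pos: [0.4915, -0.0434, 0.1471]
tcp_rot: [2.194, -2.247, -0.002]
force: [1.6, 0.8, 0.3]
finger_gap: 0.0211
t 8.98 tcp [ 0.4915 -0.0434  0.1471] head 178.63 tilt 0.07 F [1.59 0.78 0.3 ] gap 0.0211 | shift [-124.3  -18.    27.1] twist -0.0
```

```bash
python3 -m handwheel '[-30,-4,0,0,-60,-9,5,0,-90,-13,10,0,-115,-17,20,0,-124,-18,27,0,-124,-18,27,0,-124,-18,27,0]'
python3 - <<'E'
from h import *
from cell import bot
import pickle
go(.5125,.0805,.090,178.63)
D={n:bot.get_image(n) for n in("side","top")}
pickle.dump(D,open("D3.pkl","wb"))
crop(D["side"]["frame"],180,40,340,220,3.3,"pics/s11.png")
crop(D["top"]["frame"],80,130,260,280,4,"pics/t11.png")
E
```

```text
clock: 9.57
tcp_pos: [0.5124, 0.0777, 0.1198]
tcp_rot: [2.194, -2.245, -0.001]
force: [-0.2, -0.4, 0.9]
finger_gap: 0.0216
t 9.57 tcp [0.5124 0.0777 0.1198] head 178.68 tilt 0.16 F [-0.17 -0.39  0.9 ] gap 0.0216 | shift [-2.8 -0.1 29.8] twist 0.0008
```

View pics/s11.png

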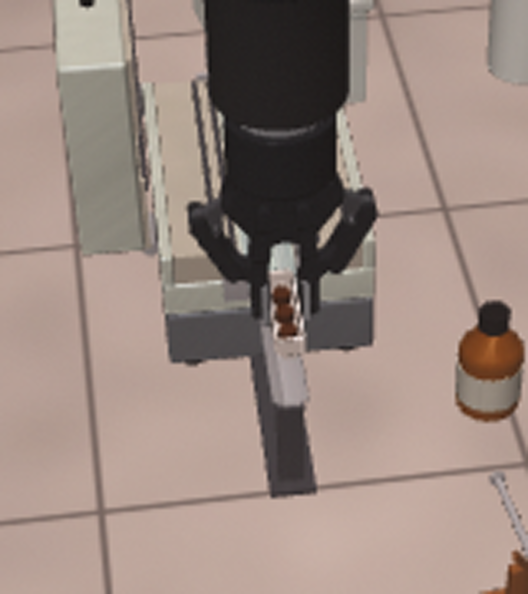

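View pics/t11.png

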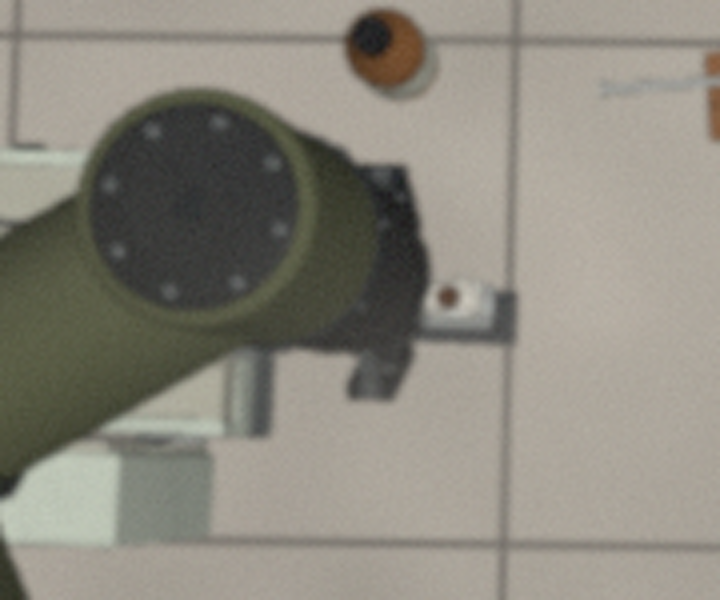

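```bash
python3 - <<'E'
from h import *
import pickle
D=pickle.load(open("D3.pkl","rb"));t=D["top"];s=D["side"]
print("pellet top view",onz(t,(192,204.25),.149))
im=t["frame"].astype(int);ims=s["frame"].astype(int)
m=(im[195:212,186:200].sum(-1)<300).astype(np.uint8)
y,x=np.nonzero(m);print(x.mean()+186,y.mean()+195,len(x),onz(t,(x.mean()+186,y.mean()+195),.149))
# side profile rows across boat near end and trough end
for r in (140,143,146,150,154,158,160): print(r,ims[r,255:280].sum(-1)//3)
# predicted pixel of boat end axis and trough end axis
print(proj(s,[.5124,.0377,.149]),proj(s,[.5124,.0377,.158]),proj(s,[.5116,.0385,.1]),proj(s,[.5116,.0385,.095]))
E
python3 -c "
import cv2
from h import *
import pickle
s=pickle.load(open('D3.pkl','rb'))['side']['frame']
crop(s,245,110,290,200,8,'pics/s12.png')"
```

```text
pellet top view [0.51274022 0.05604224 0.149     ]
189.33333333333334 201.66666666666666 21 [0.51876859 0.06249185 0.149     ]
140 [ 76  76  76  77 121 139 136 120 214  93  55  54  54  54  52 116 158  96
  75  74  75  75  75  75  75]
143 [ 75  76  76  77 100 142 138 136 138 152 160 133 134 129 162 160 171 118
  74  74  75  75  76  74  74]
146 [ 75  74  74  74  76 122 141 139 145 151 148 147 147 146 146 146 159 127
  95 125 122 122 159 159 159]
150 [166  60  66  66  67  82 138 140 139 153 165 162 161 159 155 155 137 164
 164 164 164 164 165 165 165]
154 [166 107  66  67  67  69 102 144 142 140 167 164 162 160 158 157 154 141
 163 163 162 163 163 162 163]
158 [168 167  79  67  68  67  69 135 144 141 147 166 164 162 160 160 155 152
 143 163 163 162 161 161 162]
160 [168 168 108  67  68  68  69 104 143 141 139 166 165 162 159 159 155 153
 134 163 162 160 160 160 161]
[268.38138422 146.06867193] [268.30176931 143.11994921] [268.4265819  161.39803818] [268.46905904 162.93189894]
```

View pics/s12.png

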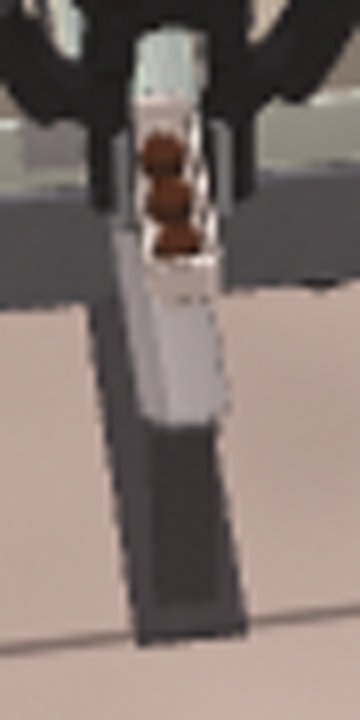

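```bash
python3 -m handwheel '[-1,0.6,12,0,-1,0.6,24,0,-1,0.6,36,0,-1,0.6,39,0,-1,0.6,39,0,-1,0.6,39,0]'
python3 - <<'E'
from h import *
from cell import bot
import pickle
go(.5118,.0805,.076,178.63)
D={n:bot.get_image(n) for n in("side","top")}
pickle.dump(D,open("D4.pkl","wb"))
crop(D["side"]["frame"],235,100,295,190,8,"pics/s13.png")
E
```

```text
clock: 10.17
tcp_pos: [0.5125, 0.0787, 0.0818]
tcp_rot: [2.194, -2.248, 0.0]
force: [0.0, -0.6, -0.8]
finger_gap: 0.0213
t 10.17 tcp [0.5125 0.0787 0.0818] head 178.62 tilt 0.04 F [ 0.03 -0.61 -0.83] gap 0.0213 | shift [-1.7  0.7  5.8] twist -0.0001
```

View pics/s13.png

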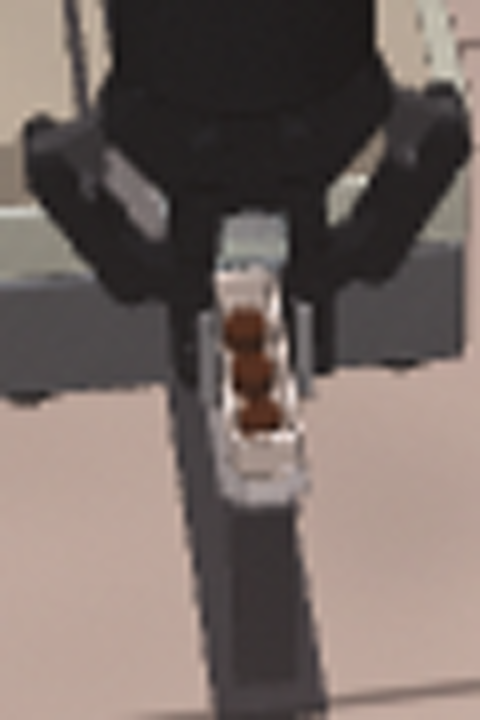

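```bash
python3 -m handwheel '[-2,0.3,0,0,-4,0.6,1,0,-4,0.6,2,0,-4,0.6,3,0,-4,0.6,4,0,-4,0.6,4,0]'
python3 -m handwheel '[0,0,0.5,0,0,0,1,0,0,0,1,0]'
```

```text
clock: 10.77
tcp_pos: [0.5119, 0.0831, 0.0777]
tcp_rot: [2.195, -2.247, -0.0]
force: [0.1, -0.2, -1.5]
finger_gap: 0.0212
clock: 11.02
tcp_pos: [0.512, 0.083, 0.0769]
tcp_rot: [2.195, -2.248, -0.0]
force: [-0.4, -0.3, -0.8]
finger_gap: 0.0215
```

```bash
python3 -m handwheel '[0,0,0.5,0,0,0,1,0,0,0,1,0]'; python3 -m handwheel '[0,0,0.5,0,0,0,0.8,0,0,0,0.8,0]'
```

```text
clock: 11.27
tcp_pos: [0.5121, 0.0831, 0.0762]
tcp_rot: [-2.195, 2.248, -0.0]
force: [-1.4, 0.5, 0.3]
finger_gap: 0.0214
clock: 11.52
tcp_pos: [0.5122, 0.0831, 0.0761]
tcp_rot: [-2.195, 2.247, -0.001]
force: [-3.2, 0.5, 5.9]
finger_gap: 0.0211
```

```bash
python3 -m handwheel '[0,0.5,-0.6,0,0,1,-0.6,0,0,1,-0.4,0]'; python3 -m handwheel '[0,0,0.3,0,0,0,0.3,0]'
```

```text
clock: 11.77
tcp_pos: [0.5116, 0.0832, 0.076]
tcp_rot: [-2.194, 2.247, -0.001]
force: [1.6, -0.1, 3.2]
finger_gap: 0.0216
clock: 11.93
tcp_pos: [0.5116, 0.0832, 0.076]
tcp_rot: [-2.194, 2.247, -0.001]
force: [1.6, 0.1, 3.9]
finger_gap: 0.0214
```

```bash
python3 -m handwheel '[0,0,0,0,0,0,0,0,0,0,0,0,0,0,0,0]' 140
python3 -m handwheel '[0,0,-20,0,0,0,-55,0,0,0,-90,0,0,0,-90,0]' 
python3 - <<'E'
from h import *
from cell import bot
import pickle
D={n:bot.get_image(n) for n in("side","top")}
pickle.dump(D,open("D5.pkl","wb"))
crop(D["side"]["frame"],225,90,305,190,6,"pics/s14.png")
go(.678,-.276,.15,185.3)
E
```

```text
clock: 12.27
tcp_pos: [0.5106, 0.083, 0.0746]
tcp_rot: [2.194, -2.247, -0.001]
force: [0.4, -0.1, -0.3]
finger_gap: 0.0385
clock: 12.6
tcp_pos: [0.5139, 0.0832, 0.1732]
tcp_rot: [-2.188, 2.241, -0.009]
force: [1.6, 0.6, 1.5]
finger_gap: 0.0383
t 12.7 tcp [0.5116 0.0835 0.1667] head 178.63 tilt 0.17 F [-0.02 -0.01 -1.34] gap 0.0384 | shift [ 355.5 -174.9   16.5] twist -0.1164
```

View pics/s14.png

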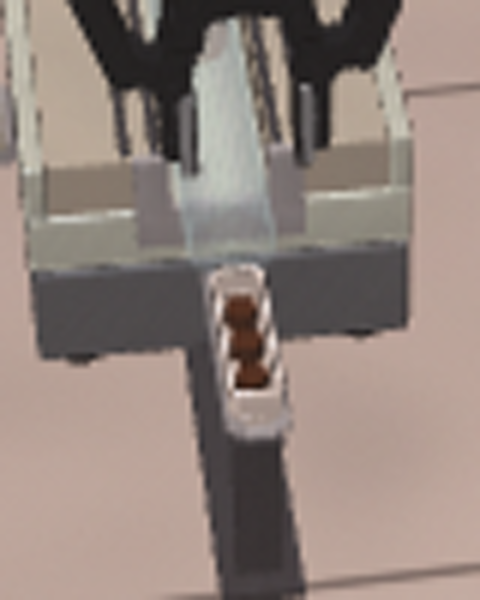

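```bash
python3 -c "
from h import *
go(.6757,-.256,.09,185.0)"; python3 -m handwheel '[36,-18,8,-0.02,72,-36,16,-0.04,108,-54,25,-0.06,144,-72,34,-0.08,180,-90,42,-0.1,216,-108,50,-0.11,252,-126,58,-0.11,288,-144,66,-0.11]';  python3 -c "
from h import *
go(.6757,-.256,.09,185.0)"
```

```text
t 12.7 tcp [0.5116 0.0835 0.1667] head 178.63 tilt 0.17 F [-0.02 -0.01 -1.34] gap 0.0384 | shift [ 335.6 -172.    76.5] twist -0.1112
clock: 13.37
tcp_pos: [0.6477, -0.21, 0.0966]
tcp_rot: [2.314, -2.123, -0.004]
force: [0.6, 1.4, 0.7]
finger_gap: 0.0384
t 13.37 tcp [ 0.6477 -0.21    0.0966] head -175.07 tilt 0.17 F [0.58 1.37 0.66] gap 0.0384 | shift [ 48.2 -23.9   6.5] twist -0.0012
```

```bash
python3 -m handwheel '[30,-15,5,0,48,-24,6,0,48,-24,6,0,48,-24,6,0]';  python3 - <<'E'
from h import *
from cell import bot
import pickle
go(.6757,-.256,.05,185.0)
D={n:bot.get_image(n) for n in("side","top")}
pickle.dump(D,open("D6.pkl","wb"))
crop(D["side"]["frame"],290,150,410,320,3.5,"pics/s15.png")
crop(D["top"]["frame"],200,100,380,200,4,"pics/t15.png")
E
```

```text
clock: 13.7
tcp_pos: [0.6751, -0.2548, 0.0899]
tcp_rot: [2.311, -2.125, -0.006]
force: [-0.1, -0.0, 0.2]
finger_gap: 0.0388
t 13.7 tcp [ 0.6751 -0.2548  0.0899] head -175.18 tilt 0.27 F [-0.13 -0.01  0.21] gap 0.0388 | shift [ 1.3 -0.7 39.9] twist -0.0031
```

View pics/s15.png

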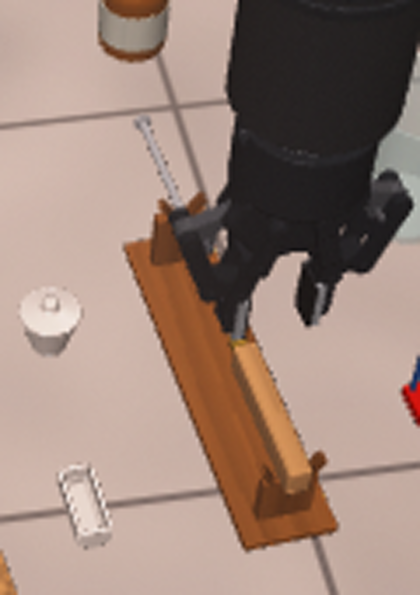

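View pics/t15.png

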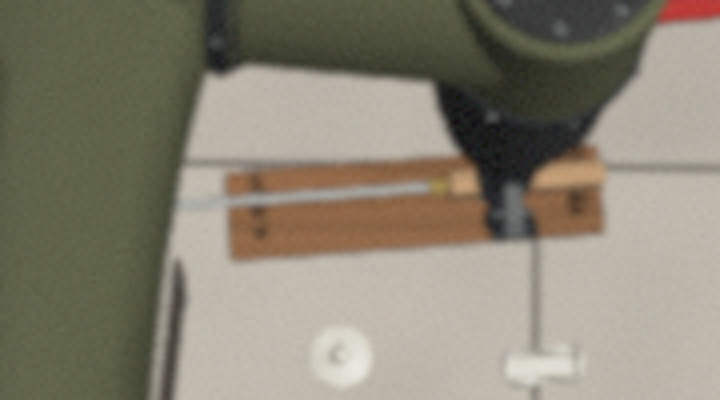

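```bash
python3 -m handwheel '[0,0,25,0,0,0,50,0,0,0,65,0,0,0,72,0,0,0,72,0,0,0,72,0]';  python3 - <<'E'
from h import *
from cell import bot
import pickle
go(.6757,-.256,.017,185.0)
D={n:bot.get_image(n) for n in("side","top")}
crop(D["side"]["frame"],290,180,410,320,4,"pics/s16.png")
E
```

```text
clock: 14.3
tcp_pos: [0.6765, -0.2535, 0.0224]
tcp_rot: [-2.316, 2.122, -0.002]
force: [0.9, -0.6, 1.8]
finger_gap: 0.0384
t 14.3 tcp [ 0.6765 -0.2535  0.0224] head -175.01 tilt 0.06 F [ 0.87 -0.62  1.77] gap 0.0384 | shift [2.4 1.  5.4] twist -0.0001
```

View pics/s16.png

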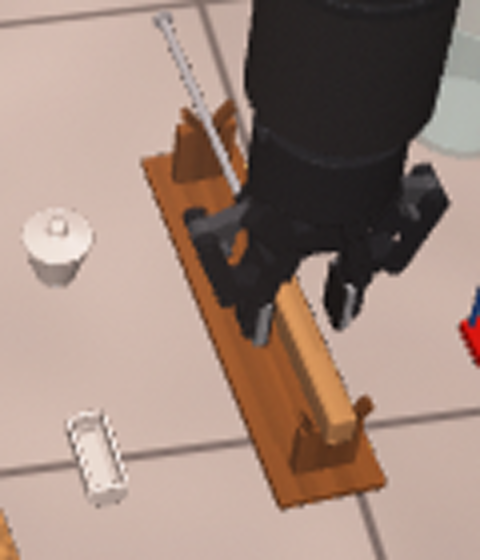

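```bash
python3 -m handwheel '[0,0,0,0,0,0,0,0]'; python3 -m handwheel '[0,0,0,0,0,0,0,0,0,0,0,0,0,0,0,0,0,0,0,0]' 255 60; python3 -c "
from h import *
go(.6757,-.256,.017,185.0)"
```

```text
clock: 14.57
tcp_pos: [0.6768, -0.2541, 0.0227]
tcp_rot: [-2.314, 2.123, -0.002]
force: [-0.8, -0.4, -0.8]
finger_gap: 0.0388
clock: 14.98
tcp_pos: [0.6762, -0.2542, 0.0219]
tcp_rot: [2.315, -2.124, 0.001]
force: [-2.1, 0.7, 3.6]
finger_gap: 0.0148
t 14.98 tcp [ 0.6762 -0.2542  0.0219] head -175.07 tilt 0.02 F [-2.13  0.71  3.61] gap 0.0148 | shift [1.7 0.7 4.9] twist -0.0011
```

```bash
python3 -m handwheel '[0,0,-8,0,0,0,-25,0,0,0,-50,0,0,0,-80,0,0,0,-105,0,0,0,-105,0,0,0,-105,0]';  python3 - <<'E'
from h import *
from cell import bot
import pickle
go(.5046,-.2185,.110,178.63)
D={n:bot.get_image(n) for n in("side","top")}
pickle.dump(D,open("D7.pkl","wb"))
cv2.imwrite("pics/s17.png",D["side"]["frame"][:,:,::-1]);cv2.imwrite("pics/t17.png",D["top"]["frame"][:,:,::-1])
E
```

```text
clock: 15.57
tcp_pos: [0.6771, -0.2541, 0.1286]
tcp_rot: [-2.313, 2.122, -0.005]
force: [-0.9, 0.4, -2.5]
finger_gap: 0.0146
t 15.57 tcp [ 0.6771 -0.2541  0.1286] head -175.07 tilt 0.22 F [-0.89  0.36 -2.53] gap 0.0146 | shift [-50.3 168.9  17.9] twist 0.11
```

View pics/s17.png

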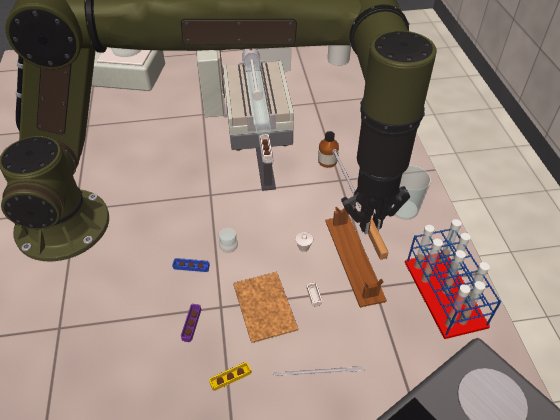

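View pics/t17.png

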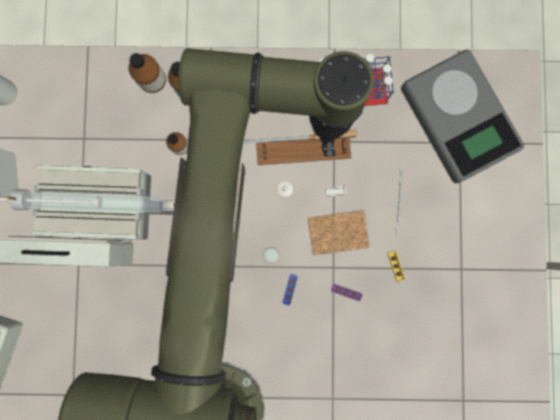

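```bash
python3 -m handwheel '[-10,30,0,0.02,-20,60,0,0.04,-30,95,0,0.06,-40,125,5,0.08,-48,155,10,0.11,-50,169,18,0.11,-50,169,18,0.11,-50,169,18,0.11]';  python3 - <<'E'
from h import *
from cell import bot
import pickle
go(.5046,-.2185,.0709,178.63)
D={n:bot.get_image(n) for n in("side","top")}
pickle.dump(D,open("D8.pkl","wb"))
crop(D["side"]["frame"],200,80,360,300,2.7,"pics/s18.png");crop(D["top"]["frame"],140,150,360,260,3.6,"pics/t18.png")
E
```

```text
clock: 16.33
tcp_pos: [0.5023, -0.2185, 0.107]
tcp_rot: [2.194, -2.247, -0.003]
force: [-0.3, 0.5, -0.5]
finger_gap: 0.0143
t 16.33 tcp [ 0.5023 -0.2185  0.107 ] head 178.63 tilt 0.12 F [-0.35  0.47 -0.49] gap 0.0143 | shift [-0.1 -2.4 36.1] twist 0.0
```

View pics/s18.png

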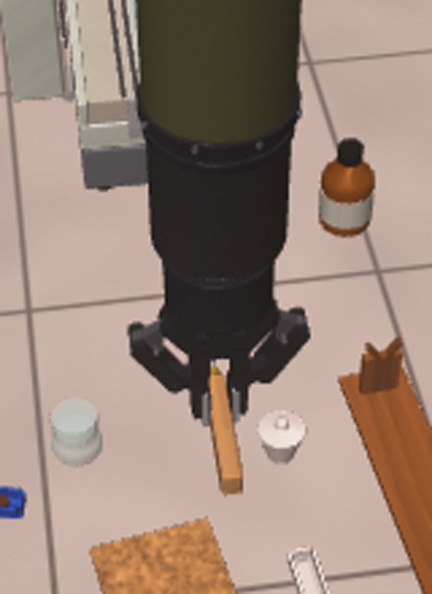

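View pics/t18.png

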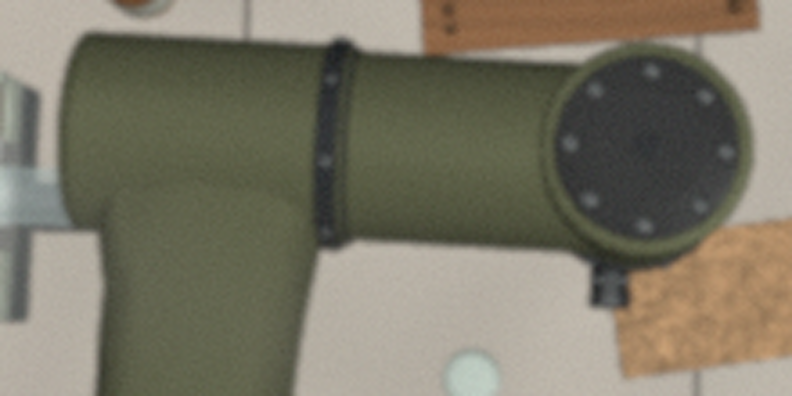

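```bash
python3 - <<'E'
from h import *
import pickle
D=pickle.load(open("D7.pkl","rb"));s=D["side"];print(s["world_from_camera"][0,3])
crop(s["frame"],315,135,415,275,5,"pics/s19.png")
tcp=np.array([.6771,-.2541,.1286+.0341]) 
for z in(.155,.1627,.17): 
    p=tcp+.2335*np.array([np.cos(np.radians(94.93)),np.sin(np.radians(94.93)),0]);p[2]=z
    print(proj(s,p))
D0=pickle.load(open("D0.pkl","rb"))["side"]
p=np.array([.6762,-.2542,.056]) +.2335*np.array([np.cos(np.radians(94.93)),np.sin(np.radians(94.93)),0]);print("at rest",proj(D0,p))
E
```

```text
0.3981523434712805
[334.54785965 154.22877552]
[334.79080066 151.68046098]
[335.02325191 149.24217801]
at rest [331.26108847 185.04854658]
```

View pics/s19.png

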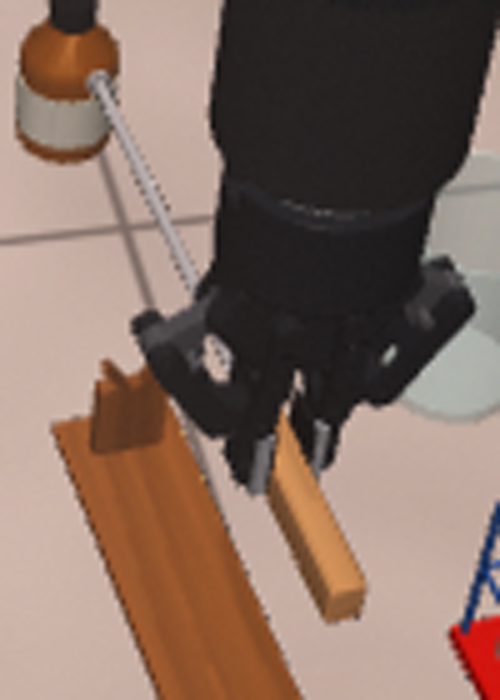

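```bash
python3 -m handwheel '[0,-2,10,0,0,-2.4,25,0,0,-2.4,36,0,0,-2.4,36,0,0,-2.4,36,0]';  python3 - <<'E'
from h import *
from cell import bot
go(.5046,-.2185,.0709,178.63)
E
```

```text
clock: 16.85
tcp_pos: [0.5055, -0.2188, 0.071]
tcp_rot: [2.193, -2.246, -0.003]
force: [-0.7, 0.7, -0.4]
finger_gap: 0.0147
t 16.85 tcp [ 0.5055 -0.2188  0.071 ] head 178.63 tilt 0.15 F [-0.66  0.71 -0.38] gap 0.0147 | shift [-0.3  0.9  0.1] twist 0.0
```

```bash
python3 -m handwheel '[-5,0.5,0,0,-10,0.5,0,0,-15,0.5,0,0,-20,0.5,0,0,-24,0.5,0,0,-28,0.5,0,0,-32,0.5,0,0,-36,0.5,0,0]'; python3 -c "
from h import *
go(.5056,-.18,.0709,178.63)"
```

```text
clock: 17.52
tcp_pos: [0.5063, -0.1824, 0.0724]
tcp_rot: [-2.195, 2.248, -0.0]
force: [0.4, 0.2, -1.2]
finger_gap: 0.0146
t 17.52 tcp [ 0.5063 -0.1824  0.0724] head 178.63 tilt 0.01 F [ 0.39  0.18 -1.23] gap 0.0146 | shift [-2.4  0.7  1.5] twist 0.0001
```

```bash
python3 -m handwheel '[-5,0.7,1,0,-10,0.7,1,0,-15,0.7,1,0,-20,0.7,1,0,-25,0.7,1,0,-30,0.7,1,0,-35,0.7,1,0,-40,0.7,1,0]'; python3 - <<'E'
from h import *
from cell import bot
import pickle
go(.5065,-.14,.0709,178.63)
D={n:bot.get_image(n) for n in("side","top")}
crop(D["side"]["frame"],200,40,360,260,2.7,"pics/s20.png");crop(D["top"]["frame"],0,140,220,260,3.6,"pics/t20.png")
E
```

```text
clock: 18.18
tcp_pos: [0.5065, -0.1423, 0.0713]
tcp_rot: [-2.195, 2.248, 0.0]
force: [-0.6, 0.3, -1.3]
finger_gap: 0.0145
t 18.18 tcp [ 0.5065 -0.1423  0.0713] head 178.63 tilt 0.01 F [-0.59  0.35 -1.26] gap 0.0145 | shift [-2.3  0.   0.4] twist 0.0
```

View pics/s20.png

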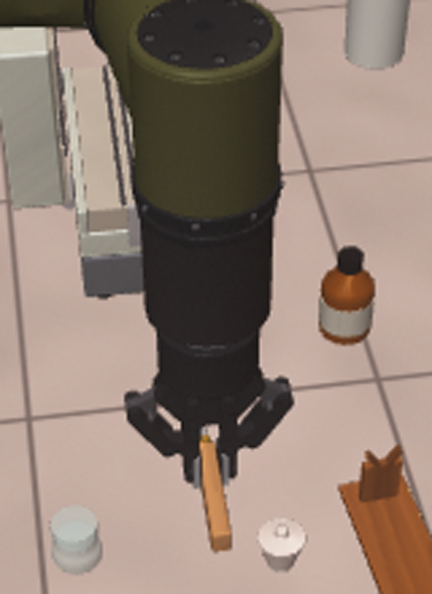

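View pics/t20.png

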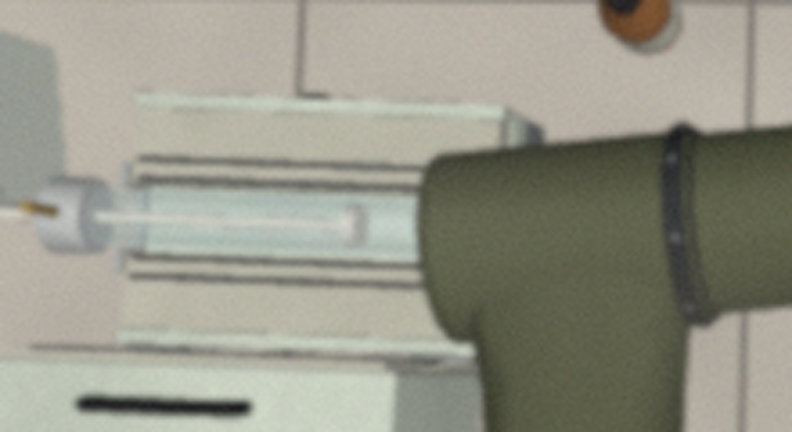

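```bash
python3 -m handwheel '[-6,0,0.3,0,-12,0,0.3,0,-18,0,0.3,0,-24,0,0.3,0,-30,0,0.3,0,-36,0,0.3,0,-42,0,0.3,0,-48,0,0.3,0]'; python3 - <<'E'
from h import *
from cell import bot
import pickle
d=pickle.load(open("D0.pkl","rb"))["top"]; print("stop",onz(d,(101.4,203),.112))
go(.5077,-.09,.0709,178.63)
D={n:bot.get_image(n) for n in("side","top")}
crop(D["top"]["frame"],0,140,220,260,3.6,"pics/t21.png")
E
```

```text
clock: 18.95
tcp_pos: [0.5076, -0.0942, 0.071]
tcp_rot: [-2.195, 2.248, 0.0]
force: [0.5, 0.8, -0.5]
finger_gap: 0.0151
stop [0.5161202  0.28365443 0.112     ]
t 18.95 tcp [ 0.5076 -0.0942  0.071 ] head 178.64 tilt 0.0 F [ 0.54  0.79 -0.46] gap 0.0151 | shift [-4.2  0.   0.1] twist 0.0001
```

View pics/t21.png

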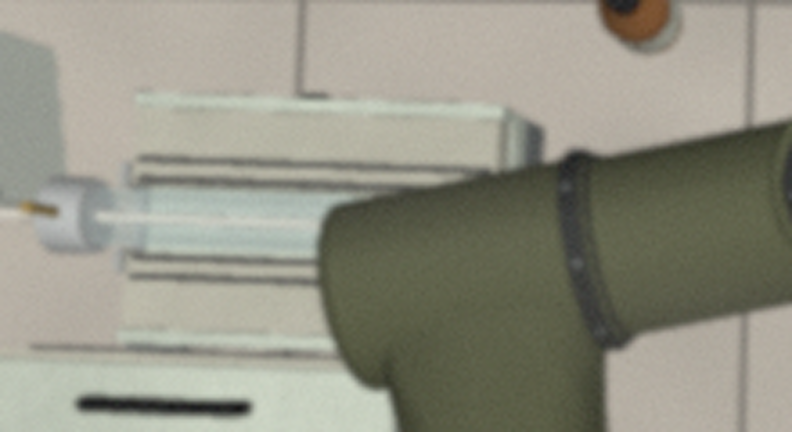

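```bash
python3 -m handwheel '[-5,0,0,0,-10,0,0,0,-15,0,0,0,-20,0,0,0,-25,0,0,0,-30,0,0,0,-35,0,0,0,-40,0,0,0]'; python3 -c "
from h import *
go(.5086,-.05,.0709,178.63)"
```

```text
clock: 19.72
tcp_pos: [0.5086, -0.0543, 0.071]
tcp_rot: [-2.195, 2.248, 0.0]
force: [-0.8, -0.7, -1.3]
finger_gap: 0.0146
t 19.72 tcp [ 0.5086 -0.0543  0.071 ] head 178.63 tilt 0.01 F [-0.76 -0.74 -1.25] gap 0.0146 | shift [-4.3  0.1  0.1] twist 0.0
```

```bash
python3 -m handwheel '[-2,0,0,0,-4,0,0,0,-6,0,0,0,-8,0,0,0,-10,0,0,0,-12,0,0,0]'
```

```text
clock: 20.22
tcp_pos: [0.5089, -0.0427, 0.071]
tcp_rot: [2.194, -2.248, -0.0]
force: [-0.2, 0.2, -1.0]
finger_gap: 0.0149
```

```bash
python3 -m handwheel '[-0.5,0,0,0,-1,0,0,0,-1.5,0,0,0]'
```

```text
clock: 20.47
tcp_pos: [0.5089, -0.0413, 0.071]
tcp_rot: [2.195, -2.248, -0.0]
force: [-1.3, -0.1, -2.1]
finger_gap: 0.0147
```

```bash
python3 -m handwheel '[-0.5,0,0,0,-1,0,0,0,-1.5,0,0,0]'
```

```text
clock: 20.72
tcp_pos: [0.5089, -0.0398, 0.071]
tcp_rot: [2.195, -2.248, -0.0]
force: [-0.4, -0.8, -1.6]
finger_gap: 0.0145
```

```bash
python3 -m handwheel '[-0.5,0,0,0,-1,0,0,0,-1.5,0,0,0]'
```

```text
clock: 20.97
tcp_pos: [0.509, -0.0383, 0.071]
tcp_rot: [-2.195, 2.248, 0.0]
force: [0.7, -0.5, -1.4]
finger_gap: 0.0146
```

```bash
python3 -m handwheel '[-0.5,0,0,0,-1,0,0,0,-1.5,0,0,0]'
```

```text
clock: 21.22
tcp_pos: [0.509, -0.0368, 0.071]
tcp_rot: [-2.195, 2.248, 0.0]
force: [0.4, -0.2, -1.8]
finger_gap: 0.0148
```

```bash
python3 -m handwheel '[-0.5,0,0,0,-1,0,0,0,-1.5,0,0,0]'
```

```text
clock: 21.47
tcp_pos: [0.5091, -0.0353, 0.071]
tcp_rot: [2.195, -2.248, -0.0]
force: [0.0, -0.8, -1.0]
finger_gap: 0.0149
```

```bash
python3 - <<'E'
from h import *
from cell import bot
go(.509,-.03,.0709,178.63)
D={n:bot.get_image(n) for n in("side","top")}
crop(D["top"]["frame"],0,140,220,260,3.6,"pics/t22.png");crop(D["side"]["frame"],180,20,340,220,3,"pics/s22.png")
E
```

```text
t 21.47 tcp [ 0.5091 -0.0353  0.071 ] head 178.63 tilt 0.01 F [ 0.03 -0.76 -1.01] gap 0.0149 | shift [-5.3  0.2  0.1] twist 0.0
```

View pics/s22.png

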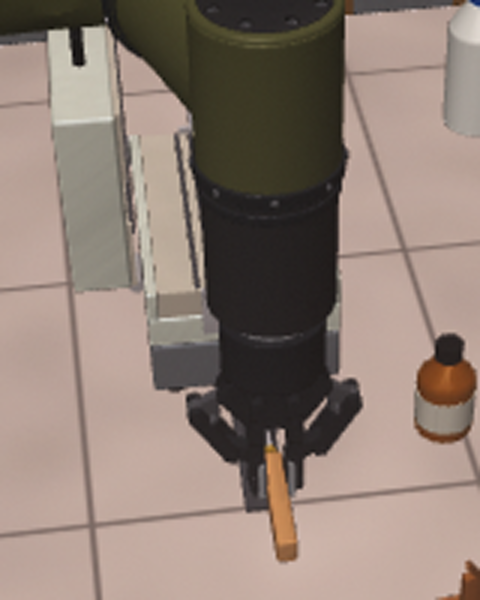

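```bash
python3 -m handwheel '[-0.5,0,0,0,-1,0,0,0,-1.5,0,0,0]'
```

```text
clock: 21.82
tcp_pos: [0.5091, -0.0338, 0.071]
tcp_rot: [-2.195, 2.248, 0.0]
force: [-1.0, -0.4, -0.9]
finger_gap: 0.0147
```

```bash
python3 -m handwheel '[-0.5,0,0,0,-1,0,0,0,-1.5,0,0,0]'
```

```text
clock: 22.07
tcp_pos: [0.5091, -0.0323, 0.071]
tcp_rot: [2.195, -2.248, -0.0]
force: [-0.5, 0.3, -0.4]
finger_gap: 0.0146
```

```bash
python3 -m handwheel '[-0.5,0,0,0,-1,0,0,0,-1.2,0,0,0]'
```

```text
clock: 22.32
tcp_pos: [0.5091, -0.0311, 0.071]
tcp_rot: [2.195, -2.248, -0.0]
force: [-0.4, -0.6, -1.0]
finger_gap: 0.0145
```

```bash
python3 -m handwheel '[-0.5,0,0,0,-1,0,0,0,-1.2,0,0,0]'
```

```text
clock: 22.57
tcp_pos: [0.5092, -0.0299, 0.071]
tcp_rot: [2.195, -2.248, -0.0]
force: [1.2, -0.6, -1.5]
finger_gap: 0.0149
```

```bash
python3 -m handwheel '[-0.5,0,0,0,-1,0,0,0,-1.2,0,0,0]'
```

```text
clock: 22.82
tcp_pos: [0.5092, -0.0286, 0.071]
tcp_rot: [2.195, -2.248, -0.0]
force: [-0.3, -0.9, -1.2]
finger_gap: 0.0146
```

```bash
python3 -m handwheel '[-0.5,0,0,0,-1,0,0,0,-1.2,0,0,0]'
```

```text
clock: 23.07
tcp_pos: [0.5091, -0.0282, 0.0711]
tcp_rot: [2.194, -2.247, 0.001]
force: [0.9, -5.0, 0.0]
finger_gap: 0.0146
```

```bash
python3 -m handwheel '[-0.5,0,0,0,-1,0,0,0,-1.2,0,0,0]'
```

```text
clock: 23.32
tcp_pos: [0.5089, -0.0282, 0.0712]
tcp_rot: [2.192, -2.247, 0.003]
force: [-0.5, -10.0, 0.2]
finger_gap: 0.0145
```

```bash
python3 -m handwheel '[0.6,0,0,0,1,0,0,0,1,0,0,0]'; python3 -m handwheel '[0,0,0,0,0,0,0,0,0,0,0,0,0,0,0,0,0,0,0,0,0,0,0,0]'; python3 - <<'E'
from h import *
from cell import bot
go(.509,-.03,.0709,178.63)
E
```

```text
clock: 23.57
tcp_pos: [0.509, -0.0282, 0.071]
tcp_rot: [2.193, -2.247, 0.001]
force: [-0.9, -6.6, -1.2]
finger_gap: 0.0149
clock: 24.07
tcp_pos: [0.5091, -0.0281, 0.0711]
tcp_rot: [2.193, -2.247, 0.001]
force: [-0.5, -6.0, -0.7]
finger_gap: 0.0147
t 24.07 tcp [ 0.5091 -0.0281  0.0711] head 178.61 tilt 0.08 F [-0.48 -5.96 -0.74] gap 0.0147 | shift [1.9 0.1 0.2] twist -0.0004
```

```bash
python3 -m handwheel '[3,0,0,0,10,0,0,0,22,0,0,0,35,0,0,0,48,0,0,0,61,0,0,0,74,0,0,0,87,0,0,0]'; python3 -m handwheel '[15,0,0,0,30,0,0,0,45,0,0,0,60,0,0,0,75,0,0,0,90,0,0,0,105,0,0,0,116,0,0,0]';python3 - <<'E'
from h import *
go(.6762,-.2542,.110,184.93)
E
```

```text
clock: 24.73
tcp_pos: [0.5071, -0.1155, 0.071]
tcp_rot: [-2.194, 2.248, 0.0]
force: [1.1, -0.6, 0.0]
finger_gap: 0.0148
clock: 25.4
tcp_pos: [0.5041, -0.2319, 0.0709]
tcp_rot: [-2.194, 2.249, 0.0]
force: [0.3, 0.6, -0.9]
finger_gap: 0.0148
t 25.4 tcp [ 0.5041 -0.2319  0.0709] head 178.58 tilt 0.02 F [ 0.3   0.61 -0.92] gap 0.0148 | shift [  18.  -172.6  -39.1] twist -0.1108
```

```bash
python3 -m handwheel '[0,0,-25,0,3,-20,-49,-0.02,6,-55,-49,-0.04,9,-90,-49,-0.06,12,-120,-49,-0.08,15,-150,-49,-0.1,18,-172.6,-49,-0.111,18,-172.6,-49,-0.111]'; python3 -m handwheel '[0,0,0,0,0,0,0,0]';python3 - <<'E'
from h import *
from cell import bot
import pickle
go(.6762,-.2542,.0227,184.93)
D={n:bot.get_image(n) for n in("side","top")}
pickle.dump(D,open("D9.pkl","wb"))
crop(D["side"]["frame"],290,120,410,310,3,"pics/s23.png")
crop(D["side"]["frame"],190,30,320,200,4,"pics/s24.png")
s=D["side"]
st=bot.state()["tcp_pos"]
p=np.array(st)+[0,0,.0341]+.2335*np.array([np.cos(np.radians(94.93)),np.sin(np.radians(94.93)),0]);print("pred tip",proj(s,p))
E
```

```text
clock: 26.07
tcp_pos: [0.6786, -0.2529, 0.1163]
tcp_rot: [2.316, -2.121, -0.005]
force: [-0.2, -0.9, -3.4]
finger_gap: 0.0145
clock: 26.23
tcp_pos: [0.6761, -0.2527, 0.1195]
tcp_rot: [2.315, -2.123, -0.001]
force: [-0.4, 0.0, -1.7]
finger_gap: 0.0148
t 26.23 tcp [ 0.6761 -0.2527  0.1195] head -175.03 tilt 0.05 F [-0.42  0.01 -1.73] gap 0.0148 | shift [ 1.5 -0.  96.8] twist 0.0008
pred tip [333.94882286 153.92181346]
```

View pics/s23.png

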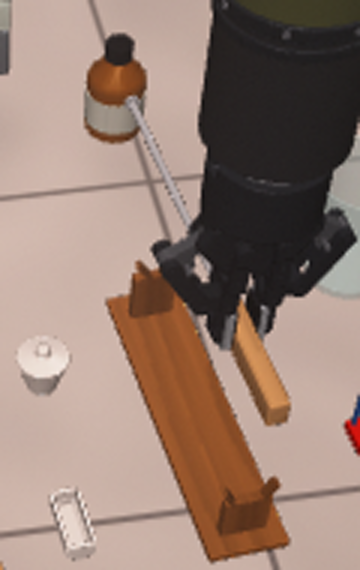

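View pics/s24.png

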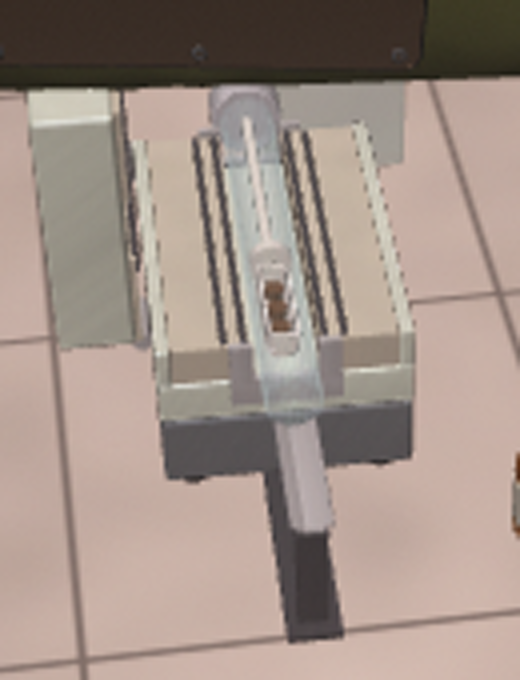

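```bash
python3 -m handwheel '[1.5,0,20,0,1.5,0,45,0,1.5,0,65,0,1.5,0,80,0,1.5,0,84,0,1.5,0,84,0,1.5,0,84,0]';python3 -c "
from h import *
go(.6762,-.2542,.0227,184.93)"
```

```text
clock: 26.92
tcp_pos: [0.677, -0.2542, 0.0378]
tcp_rot: [-2.316, 2.122, -0.003]
force: [-0.9, 0.3, -0.4]
finger_gap: 0.0151
t 26.92 tcp [ 0.677  -0.2542  0.0378] head -175.0 tilt 0.11 F [-0.92  0.31 -0.39] gap 0.0151 | shift [-0.1  0.8 15.1] twist 0.0012
```

```bash
python3 -m handwheel '[0,0.4,3,0,0,0.5,6,0,0,0.5,9,0,0,0.5,11,0,0,0.5,12,0,0,0.5,12,0]';python3 -c "
from h import *
go(.6762,-.2542,.0222,184.93)"
```

```text
clock: 27.42
tcp_pos: [0.6759, -0.2539, 0.0235]
tcp_rot: [2.316, -2.122, -0.001]
force: [-0.4, 0.2, -1.7]
finger_gap: 0.0143
t 27.42 tcp [ 0.6759 -0.2539  0.0235] head -175.01 tilt 0.04 F [-0.43  0.21 -1.7 ] gap 0.0143 | shift [ 0.4 -0.2  1.3] twist 0.001
```

```bash
python3 -m handwheel '[0,0,0.5,0,0,0,1,0,0,0,1,0,0,0,1,0]';python3 - <<'E'
from h import *
from cell import bot
go(.6762,-.2542,.0222,184.93)
D=bot.get_image("side")
crop(D["frame"],290,140,410,310,3.5,"pics/s25.png")
E
```

```text
clock: 27.75
tcp_pos: [0.6762, -0.2539, 0.023]
tcp_rot: [-2.316, 2.123, 0.0]
force: [-1.1, -0.6, -1.0]
finger_gap: 0.0146
t 27.75 tcp [ 0.6762 -0.2539  0.023 ] head -175.01 tilt 0.0 F [-1.07 -0.58 -1.04] gap 0.0146 | shift [ 0.3 -0.   0.8] twist 0.0011
```

View pics/s25.png

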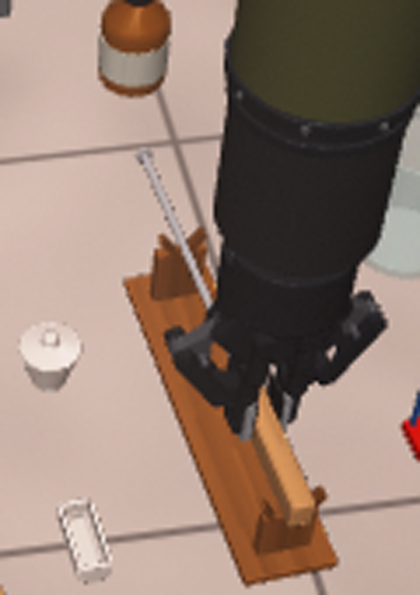

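```bash
python3 -m handwheel '[0,0,0.7,0,0,0,0.7,0,0,0,0.7,0]'; python3 -m handwheel '[0,0,0,0,0,0,0,0,0,0,0,0,0,0,0,0]' 140; python3 -m handwheel '[0,0,-15,0,0,0,-40,0,0,0,-70,0,0,0,-100,0,0,0,-120,0,0,0,-120,0]'
```

```text
clock: 28.05
tcp_pos: [0.6761, -0.2539, 0.0222]
tcp_rot: [2.316, -2.123, -0.0]
force: [-0.4, 0.1, -1.2]
finger_gap: 0.0144
clock: 28.38
tcp_pos: [0.6763, -0.254, 0.0225]
tcp_rot: [-2.316, 2.122, -0.001]
force: [-0.4, -0.3, 1.0]
finger_gap: 0.0384
clock: 28.88
tcp_pos: [0.6782, -0.255, 0.1496]
tcp_rot: [-2.313, 2.12, -0.014]
force: [0.0, -0.6, 0.9]
finger_gap: 0.0386
```

```bash
python3 -m handwheel '[30,30,0,0,50,60,0,0,70,90,0,0,90,120,0,0,100,150,0,0,110,180,0,0,110,180,0,0,110,180,0,0]'; python3 - <<'E'
from h import *
from cell import bot
import pickle
D={n:bot.get_image(n) for n in("side","top")}
s=D["side"]["frame"];t=D["top"]["frame"]
cv2.imwrite("pics/s26.png",s[:,:,::-1]);crop(t,0,120,400,280,2,"pics/t26.png");crop(s,310,160,400,320,3.5,"pics/s27.png")
print(bot.state()["clock"],bot.state()["force"])
E
```

```text
clock: 29.55
tcp_pos: [0.5053, -0.3801, 0.143]
tcp_rot: [-2.313, 2.125, -0.002]
force: [0.4, 0.2, 0.1]
finger_gap: 0.0389
29.65 [ 0.493085    0.37113798 -0.16998507]
```

View pics/s26.png

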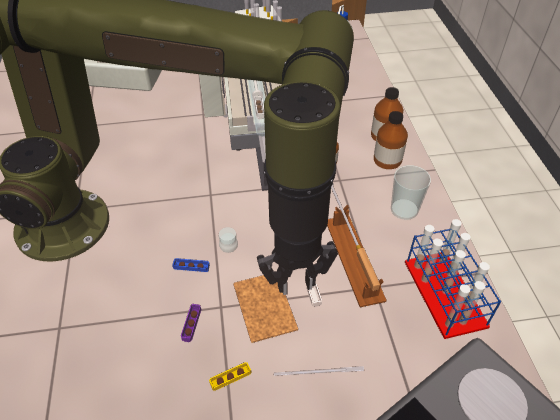

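View pics/t26.png

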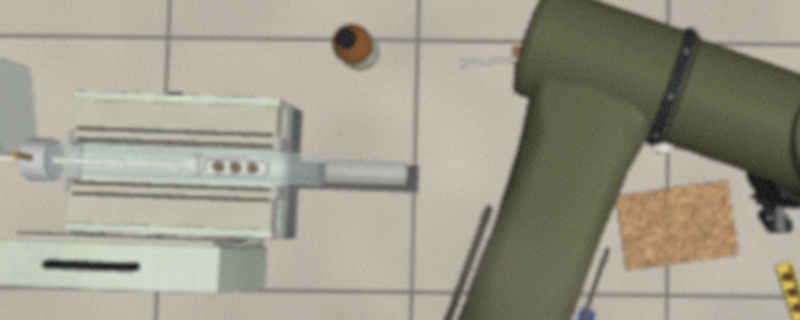

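View pics/s27.png

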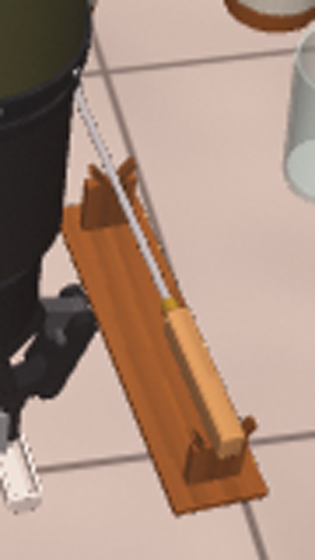

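```bash
python3 -c "
from cell import bot
print(bot.job_done(), bot.state()['clock'])"
```

```text
the job is handed in; nothing more can be done
the job is handed in; nothing more can be done
```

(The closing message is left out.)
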